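# Load the blue spot plate into its reader

### The arm

A 6-joint arm with a two-finger parallel gripper is mounted at the origin on the work surface. World frame = base frame: x ahead of the robot, y to its left, z up, the work surface at z = 0. Lengths are in m, angles in degrees, forces in N, time in s.
With the tool pointing down it reaches from about 0.4 to 0.825 m from the base axis. Payload 7 kg.
Tool frame: the origin (TCP) lies between the finger pads; the fingertips stand 11 mm ahead of it and the grasp point (between the pads) lies 8 mm behind it; z points along the fingers, y is the direction in which the jaws open and shut (so a half turn about z gives the same grasp; the last joint's range is limited). The gripper opens to 88 mm and grips with 3 to 60 N. Pads are 19 mm wide; open, the fingers measure 130 mm over their backs; the gripper's body (78 mm by 193 mm) begins 47 mm behind the grasp point.
Start: joints at [16.507, 20.546, 0.682, 0, -70.136, -16.507], TCP at [0.675, -0, 0.198] pointing down, gripper open.
Joint ranges: [-176.03, 176.03], [-82.01, 121.73], [-58.28, 71.71], [-173.87, 95.51], [-174.79, -0.11], [-173.66, 173.66]. Speed limits (degrees/s): [136.94, 136.94, 172.46, 180, 180, 180].

### API

Orientations are given as [roll, pitch, yaw] about the fixed x, y, z axes, in that order (R = Rz(yaw) Ry(pitch) Rx(roll)).
In Python, from plant import r gives the robot as it stands.
- The arm moves only by the shell command python3 -m inch 'ROWS' [OPENING] [FORCE]. ROWS is JSON, a list of rows, each an object of numbers: "x", "y", "z": the shift along the tool's x, y, z as a fraction of full scale; "yaw": the turn about the tool's z as a fraction of full scale. In form: [{"x": .., "y": .., "z": .., "yaw": ..}, ...]. A call has 1 to 5 rows; each row shifts and turns the pose as measured when the row begins, along the tool's axes as they then stand; what a row does not reach is not made up. Full scale, the value 1, is 0.025 m for a shift and 4 degrees for a turn. A row lasts 1/12 s, in which the tool goes at most 41.7 mm and 7.16 degrees, less where a joint would pass 70% of its speed; a pose out of reach is approached as far as the arm can. A call with a number of a shift or a turn outside -1 to 1 is refused whole. A call with a gripper value outside its range is refused whole. OPENING is the opening, from -1 (shut) to 1 (fully open), set as the call begins (- or left out, the last holds). The fingers move at their own pace and stop on an object; FORCE is the grip in N (left out, the last holds). Time passes only in rows, so rows that do not move let the fingers close. It gives the time, the measured TCP pose, the force and the opening at its end, in the units of the state.
- r.get_state(): the state, without advancing time (a new reading comes with each control period).
- r.capture(name): name is "scene" or "side" or "wrist"; returns (picture, depth): 480x640x3 uint8, red, green, blue; 480x640 float32, m along the optical axis (not along the pixel's ray), 0 where there is no reading.
- r.camera_info(name): a dict with "mtx" (3x3 intrinsics, pixels), "pose" (4x4, takes a point from camera to world coordinates). Camera axes: x right, y down, z forward; pixel columns grow to the right and rows downward; lengths in m; the calibration is good to about 2 mm. A picture is of the moment at which its call begins: read the wrist's pose just before it. camera_info takes no time and is no camera call; for the wrist camera it gives the pose at the moment of the call.
- r.close_job(): hands the job in, once; it reports no verdict.
The state is a dict: "time_s": time; "joints": joint angles; "qd": joint speeds; "joint_torque": joint torques, N m; "tcp_pos": TCP position; "eef_rot": TCP orientation; "contact_force": force on the tool from outside, world axes, zero at the start; "moment": the same for the moment, N m; "gripper_width": finger opening in m.
Only numpy, scipy, OpenCV 4.12 (cv2) and the standard library are available. Lean on these libraries where they do the work, as an engineer would, in place of code of your own. Each camera call takes 0.05 s, during which the arm holds its last target. There are 200 camera calls.

### The job

Load the spot plate with the blue spots into the blue plate reader, spotted end first: slide it in over the front step and under the clear cover, against the spring plunger, until it lies flat in the chamber, fully home with its rear end dropped behind the step so that the spring holds it there. Keep the plate level so that the wet spots do not run, go gently on the porcelain, and leave the red plate and everything else on the bench alone.

Things in the scene. Friction and masses are not known exactly. Their poses are not given: they have to be found in the camera images.
- blue_plate: White porcelain spot plate with blue spots in the three wells at one short end, the other nine wells empty; 92 x 62 x 14 mm, about 0.18 kg, loose, lying flat. Origin: centre of the underside; x along the 92 mm length towards the spotted end, z up.
- blue_plate_spots_end (a point): Middle of the lower edge of the blue plate's spotted short end (plate x = +46 mm, underside).
- blue_plate_clean_end (a point): Middle of the lower edge of the blue plate's clean short end (plate x = -46 mm, underside).
- blue_reader: Plate reader fixed to the bench, with blue front cheeks and a blue panel on its white optical head: 110 mm wide, 185 long, top at 63 mm. Origin: on the bench, under the middle of the inner edge of its front step; x points into the reader (the way a plate goes in), y across, z up.
- blue_reader_step (a point): Middle of the inner edge of the blue reader's front step, on its top (reader x 0, z 16 mm). The step is 110 mm wide and runs 45 mm from here towards the front (x -45 to 0), flat. Behind it (x > 0) the chamber floor lies 6 mm lower, at z = 10 mm.
- blue_reader_mouth (a point): Middle of the lower front edge of the blue reader's clear cover (reader x 10, z 36 mm). Cover and cheeks begin at this x and run to the back; the gap is 68 mm wide between the cheeks and 20 mm high over the step's level. The cover is 6 mm thick; from x 78 mm the optical head stands on it.
- blue_reader_plunger_face (a point): Middle of the face of the blue reader's spring plunger, 30 mm wide, 12 high. Free, it is at reader x 87, z 18 mm; it gives 9 mm (to x 96), 2 N rising to 5.6 N, then stops hard. So a plate goes in over the step, presses it 5 to 9 mm, and its rear end must drop behind the step; let go sooner, the spring pushes it out again.
- blue_reader_plunger (a joint): How far the blue reader's spring plunger is pressed back: 0 free, 0.009 m at its hard stop; about 0.005 with a plate home, held against the step by the spring. While a finger presses the plate's end face, friction holds that end up: move the finger down as well to bring it behind the step.
- red_plate: White porcelain spot plate with red spots in the three wells at one short end, the other nine wells empty; 92 x 62 x 14 mm, about 0.18 kg, loose, lying flat. Origin: centre of the underside; x along the 92 mm length towards the spotted end, z up. Not to be touched.
- red_reader: The same reader in red, empty. Same shape, size and axes as the blue one. Not wanted now.
- dropper_grey: Amber dropper bottle with grey bulb, 33 mm diameter, 97 mm tall, loose; origin at the centre of its base.
- dropper_white: Amber dropper bottle with white bulb, 33 mm diameter, 97 mm tall, loose; origin at the centre of its base.
- spatula: Steel double-ended laboratory spatula, about 165 mm long and 16 wide, 8 mm thick, lying loose in front of the readers; origin at its middle on the bench, x along its length.
There are look-alikes about, which are no part of the job. What is shaped like the blue_reader but green or pink is not meant.

How it is judged:
By the outcome, as a careful person would: the job done as asked, in the order asked, and still so for the second after the job is handed in, with the robot touching nothing.
It also fails if it takes over 48 s, if anything falls off the work surface, if the arm or the gripper's body presses on something with over 40 N, if the wrist force passes 120 N, or if a joint passes its speed limit or range.

## Working session

There is one attempt and no reset: what is moved stays moved. The work goes in short steps, Python scripts to look and compute and a shell command to move; the robot and the scene stay as the last step left them, time stands still between calls to the robot, and variables do not carry over. Pictures are saved under pics/ and viewed, about 8 in all and at most 12, crops included, and the job is handed in when it is done.

```bash
ls; mkdir -p pics
python3 - <<'E'
from plant import r
import cv2,numpy as np
for n in ("scene","side"):
    p,d=r.capture(n); cv2.imwrite(f"pics/{n}0.png",p[:,:,::-1]); np.savez(f"{n}0.npz",p=p,d=d)
    i=r.camera_info(n); print(n,np.round(i["mtx"],1).tolist(),np.round(i["pose"],3).tolist())
print(r.get_state())
E
```

```text
pics
scene [[446.4, 0.0, 327.2], [0.0, 446.4, 238.0], [0.0, 0.0, 1.0]] [[-0.68, 0.448, -0.581, 1.051], [0.733, 0.392, -0.556, 0.548], [-0.021, -0.803, -0.595, 0.688], [0.0, 0.0, 0.0, 1.0]]
side [[514.3, 0.0, 313.1], [0.0, 514.3, 238.8], [0.0, 0.0, 1.0]] [[-0.966, -0.18, 0.186, 0.224], [-0.259, 0.639, -0.724, 0.844], [0.011, -0.748, -0.664, 0.845], [0.0, 0.0, 0.0, 1.0]]
{'time_s': 0.1, 'joints': array([ 1.65077906e+01,  2.05858743e+01,  6.37206632e-01, -1.69607333e-02,
       -7.01383904e+01, -1.65058726e+01]), 'qd': array([ 0.00879671, -0.13732186,  0.14603913,  0.01790467, -0.00062781,
        0.00457744]), 'joint_torque': array([-1.42273191e-03, -5.84165347e+01,  2.93752134e+01,  7.01551259e+00,
        1.01412315e-02, -6.66964229e-05]), 'tcp_pos': array([ 6.74487747e-01, -3.55813209e-05,  1.97621523e-01]), 'eef_rot': array([ 1.79911999e+02, -9.44856035e-03, -9.00038493e+01]), 'contact_force': array([0.65898931, 0.97066277, 0.50590492]), 'moment': array([ 0.00868381, -0.0286945 , -0.07485725]), 'gripper_width': 0.0873707821399637}
```

View pics/scene0.png

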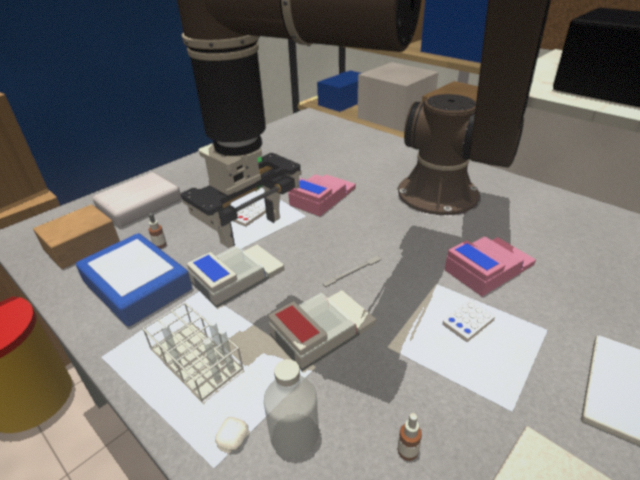

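View pics/side0.png

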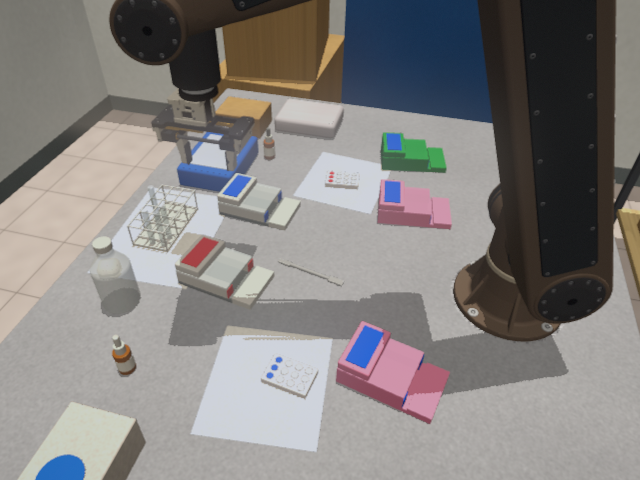

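Candidate plates: blue-spotted at scene (468,320) / side (290,374), and red-spotted at scene (250,212) / side (342,179).

Candidate readers:
- White with blue panel: scene (235,272) / side (258,200). This is my choice.
- Pink with blue panels: scene (490,262) and (320,190).
- Green: side (413,152).
- White with red panel: scene (320,325).

Next I measure the plate and the reader.

```bash
cat > h.py <<'E'
import numpy as np,cv2
def cloud(d,i):
    K=i["mtx"];T=i["pose"];v,u=np.mgrid[:480,:640]
    P=np.stack([(u-K[0,2])/K[0,0]*d,(v-K[1,2])/K[1,1]*d,d],-1)
    W=P@T[:3,:3].T+T[:3,3]; W[d<=0]=np.nan; return W
def ray(uv,i,z):
    K=i["mtx"];T=i["pose"];v=T[:3,:3]@np.linalg.solve(K,[uv[0],uv[1],1]);o=T[:3,3]
    return o+v*(z-o[2])/v[2]
def blobs(mask,amin=8):
    n,l,s,c=cv2.connectedComponentsWithStats(mask.astype(np.uint8))
    return [(s[k,4],c[k],l==k) for k in range(1,n) if s[k,4]>=amin]
def blue(p):
    h=cv2.cvtColor(p,cv2.COLOR_RGB2HSV); return (h[...,0]>108)&(h[...,0]<128)&(h[...,1]>140)&(h[...,2]>60)
E
python3 - <<'E'
from plant import r
from h import *
roi={"scene":[(440,300,500,345),(183,235,290,305)],"side":[(255,345,325,400),(210,165,305,230)]}
for n in roi:
    f=np.load(n+"0.npz");p,d=f["p"],f["d"];i=r.camera_info(n);W=cloud(d,i);z=W[...,2]
    a,b,c,e=roi[n][0]; m=np.zeros((480,640),bool);m[b:e,a:c]=1
    for s,ct,_ in blobs(blue(p)&m,4): print(n,"spot",s,ct.round(1),ray(ct,i,.012).round(4))
    q=W[m&(z>.009)&(z<.03)]; print("plate n",len(q),np.nanmedian(q[:,2]), cv2.minAreaRect((q[:,:2]*1000).astype(np.float32)))
    print("paper z",np.nanpercentile(z[m],[5,25,50,90]).round(4))
    a,b,c,e=roi[n][1]; m=np.zeros((480,640),bool);m[b:e,a:c]=1
    for lo,hi in((.056,.072),(.009,.072)):
        mk=m&(z>lo)&(z<hi); B=max(blobs(mk),key=lambda t:t[0])[2]; q=W[B]
        print(n,lo,len(q),np.median(q[:,2]).round(4),cv2.minAreaRect((q[:,:2]*1000).astype(np.float32)))
    for s,ct,B in blobs(blue(p)&m,20): print(" blue",s,ct.round(0),np.nanmedian(W[B],0).round(4), cv2.minAreaRect((W[B][:,:2]*1000).astype(np.float32)))
E
python3 - <<'E'
import cv2
s=cv2.imread('pics/scene0.png');t=cv2.imread('pics/side0.png')
a=[cv2.resize(x,(400,300),interpolation=cv2.INTER_CUBIC) for x in (s[285:360,420:520],s[230:311,180:288],t[335:410,240:340],t[160:238,205:309])]
cv2.imwrite('pics/crop1.png',cv2.vconcat([cv2.hconcat(a[:2]),cv2.hconcat(a[2:])]))
E
```

```text
scene spot 8 [451.5 319.5] [0.429 0.295 0.012]
scene spot 8 [459.4 324.8] [0.431 0.314 0.012]
scene spot 8 [467.  330.5] [0.4345 0.3327 0.012 ]
plate n 1113 0.015265624038836467 ((403.1163635253906, 319.802001953125), (63.3199577331543, 94.53717803955078), 81.4425277709961)
paper z [0.0002 0.0017 0.0034 0.0162]
scene 0.056 1001 0.0634 ((687.5783081054688, -152.18692016601562), (113.33368682861328, 63.96812438964844), 84.7314224243164)
scene 0.009 3551 0.0424 ((641.7385864257812, -148.9918212890625), (115.3382797241211, 217.8595428466797), 85.64470672607422)
 blue 405 [211. 268.] [ 0.6894 -0.1511  0.0643] ((689.6165771484375, -152.195556640625), (85.66231536865234, 36.334442138671875), 85.9732894897461)
side spot 19 [278.4 359.4] [0.4318 0.2921 0.012 ]
side spot 21 [274. 367.] [0.4346 0.3107 0.012 ]
side spot 23 [269.3 375. ] [0.4377 0.3298 0.012 ]
plate n 1458 0.015146073111601932 ((401.553955078125, 317.7191467285156), (64.14586639404297, 92.1967544555664), 81.74169158935547)
paper z [-0.0004  0.0013  0.0031  0.0161]
side 0.056 912 0.0629 ((702.1030883789062, -179.68702697753906), (111.64637756347656, 179.42054748535156), 33.75630569458008)
side 0.009 3347 0.0425 ((655.915771484375, -170.13885498046875), (185.84336853027344, 290.5827941894531), 56.944801330566406)
 blue 122 [220. 172.] [ 0.7556 -0.2031  0.0607] ((756.250244140625, -203.2622833251953), (62.1059455871582, 25.82854461669922), 0.3258659243583679)
 blue 284 [236. 186.] [ 0.6872 -0.1519  0.0647] ((686.8631591796875, -153.16326904296875), (87.71479797363281, 37.53420639038086), 85.67047882080078)
```

View pics/crop1.png

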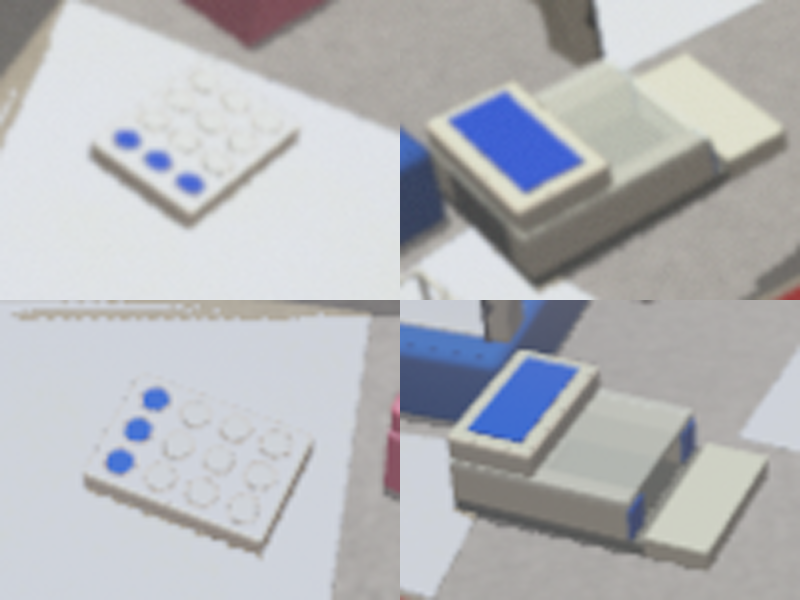

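Blue plate: centre ≈(0.402, 0.319), 92×63 mm, top at z≈15 mm, spotted end toward +x, yaw ≈ -8.5°. Blue reader: head 63 mm high and 112 mm wide, yaw ≈ -4.4°, origin ≈(0.579, -0.144). Both agree with the given sizes, and the crop shows the right plate and the white reader with blue cheeks. I turn the tool first.

```bash
python3 -m inch '[{"yaw":-1},{"yaw":-1},{"yaw":-1},{"yaw":-1},{"yaw":-1}]' 1; python3 -m inch '[{"yaw":-1},{"yaw":-1},{"yaw":-1},{"yaw":-1},{"yaw":-1}]'; python3 -m inch '[{"yaw":-1},{"yaw":-1},{"yaw":-1},{"yaw":-1},{"yaw":-1}]'; python3 -m inch '[{"yaw":-1},{"yaw":-1},{"yaw":-1},{"yaw":-1},{"yaw":-1}]'
python3 -c "
from plant import r
print(r.get_state()['joints'],r.camera_info('wrist')['pose'])"
```

```text
[ 1.65077906e+01  2.05858743e+01  6.37206632e-01 -1.69607333e-02
 -7.01383904e+01 -1.65058726e+01] [[-9.99998042e-01 -3.55578443e-04 -1.94671011e-03  6.75482860e-01]
 [-8.84219578e-04  9.60349450e-01  2.78797691e-01 -7.50081077e-02]
 [ 1.77038754e-03  2.78798867e-01 -9.60347884e-01  3.83461392e-01]
 [ 0.00000000e+00  0.00000000e+00  0.00000000e+00  1.00000000e+00]]validation failed for argument at $[0]...
validation failed for argument at $[0]...
validation failed for argument at $[0]...
validation failed for argument at $[0]...
```

```bash
python3 -m inch '[{"x":0,"y":0,"z":0,"yaw":1},{"x":0,"y":0,"z":0,"yaw":1},{"x":0,"y":0,"z":0,"yaw":1},{"x":0,"y":0,"z":0,"yaw":1},{"x":0,"y":0,"z":0,"yaw":1}]' 1
python3 -c "
from plant import r
print(r.get_state()['joints'])"
```

```text
time_s: 0.52
tcp_pos: [0.673, -0.0001, 0.1947]
eef_rot: [179.7, -0.2, -110.7]
contact_force: [0.4, -0.4, -0.2]
gripper_width: 0.0877
[ 16.50784298  20.72804066   0.492315    -0.07735775 -70.13083768
 -37.22757886]
```

```bash
Y='x'; python3 -m inch '[{"x":0,"y":0,"z":0,"yaw":1},{"x":0,"y":0,"z":0,"yaw":1},{"x":0,"y":0,"z":0,"yaw":1},{"x":0,"y":0,"z":0,"yaw":1},{"x":0,"y":0,"z":0,"yaw":1}]' | tail -0; python3 -m inch '[{"x":0,"y":0,"z":0,"yaw":1},{"x":0,"y":0,"z":0,"yaw":1},{"x":0,"y":0,"z":0,"yaw":1},{"x":0,"y":0,"z":0,"yaw":1},{"x":0,"y":0,"z":0,"yaw":1}]' |tail -0;  python3 -m inch '[{"x":0,"y":0,"z":0,"yaw":1},{"x":0,"y":0,"z":0,"yaw":1},{"x":0,"y":0,"z":0,"yaw":1},{"x":0,"y":0,"z":0,"yaw":1},{"x":0,"y":0,"z":0,"yaw":1}]' | tail -0; python3 -m inch '[{"x":0,"y":0,"z":0,"yaw":1},{"x":0,"y":0,"z":0,"yaw":1},{"x":0,"y":0,"z":0,"yaw":1},{"x":0,"y":0,"z":0,"yaw":0.5}]'
python3 - <<'E'
from plant import r
from h import *
import cv2
from scipy.spatial.transform import Rotation as R
s=r.get_state();i=r.camera_info("wrist");p,d=r.capture("wrist");cv2.imwrite("pics/w1.png",p[:,:,::-1])
np.savez("w1.npz",p=p,d=d,T=i["pose"],K=i["mtx"])
M=R.from_euler('xyz',s['eef_rot'],degrees=True).as_matrix()
print(i["pose"][:3,3].round(3),i["pose"][:3,2].round(3),s['eef_rot'],(M.T@(np.array([.368,.324,.1])-s['tcp_pos'])/.025).round(2))
E
```

```text
time_s: 2.1
tcp_pos: [0.6667, -0.0002, 0.1835]
eef_rot: [-179.6, -1.5, 171.2]
contact_force: [0.0, -0.3, 0.4]
gripper_width: 0.0878
[0.598 0.012 0.371] [ 0.251 -0.046 -0.967] [-179.6383204    -1.47320717  171.1786548 ] [13.7  11.01  3.62]Exception ignored on flushing sys.stdout:
BrokenPipeError: [Errno 32] Broken pipe
Exception ignored on flushing sys.stdout:
BrokenPipeError: [Errno 32] Broken pipe
Exception ignored on flushing sys.stdout:
BrokenPipeError: [Errno 32] Broken pipe
```

View pics/w1.png

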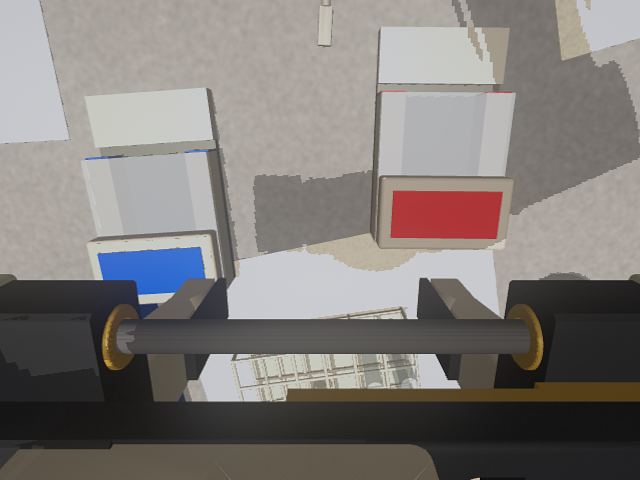

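The wrist view shows the blue reader with its step corners at (86,97), (209,88) and (216,145), and blue cheeks at (97,157) and (205,151). The red reader is on the right. I measure the step from this frame and go to the plate.

```bash
python3 - <<'E'
from h import *
f=np.load("w1.npz");i={"mtx":f["K"],"pose":f["T"]};W=cloud(f["d"],i);z=W[...,2]
m=np.zeros((480,640),bool);m[75:165,70:235]=1
B=max(blobs(m&(z>.011)&(z<.024)),key=lambda t:t[0])[2]
q=W[B];print("step",len(q),np.median(q[:,2]),cv2.minAreaRect((q[:,:2]*1000).astype(np.float32)))
print([ray(u,i,.016).round(4) for u in((86,97),(209,88),(216,140),(91,150))])
m=np.zeros((480,640),bool);m[225:300,80:220]=1
B=max(blobs(m&blue(f["p"])),key=lambda t:t[0])[2];q=W[B];print("panel",np.median(q,0),cv2.minAreaRect((q[:,:2]*1000).astype(np.float32)))
E
python3 -m inch '[{"x":1,"y":0.8,"z":0,"yaw":0},{"x":1,"y":0.8,"z":0,"yaw":0},{"x":1,"y":0.8,"z":0,"yaw":0},{"x":1,"y":0.8,"z":0,"yaw":0},{"x":1,"y":0.8,"z":0,"yaw":0}]' >/dev/null
python3 -m inch '[{"x":1,"y":0.8,"z":0,"yaw":0},{"x":1,"y":0.8,"z":0,"yaw":0},{"x":1,"y":0.8,"z":0,"yaw":0},{"x":1,"y":0.8,"z":0,"yaw":0},{"x":0.6,"y":0.8,"z":0,"yaw":0}]'
```

```text
step 6331 0.01570244466155185 ((557.1384887695312, -142.94259643554688), (111.26309967041016, 45.95713806152344), 84.9433822631836)
[array([ 0.5308, -0.1943,  0.016 ]), array([ 0.5404, -0.0834,  0.016 ]), array([ 0.5851, -0.0872,  0.016 ]), array([ 0.5762, -0.2042,  0.016 ])]
panel [nan nan nan] ((673.5259399414062, -113.91917419433594), (52.87812805175781, 166.9344940185547), 16.087936401367188)
time_s: 2.98
tcp_pos: [0.4507, 0.237, 0.1832]
eef_rot: [-179.4, -1.9, 171.3]
contact_force: [-0.1, -0.7, 0.1]
gripper_width: 0.0873
```

```bash
python3 -m inch '[{"x":1,"y":0.8,"z":0.3,"yaw":0},{"x":1,"y":0.8,"z":0.3,"yaw":0},{"x":1,"y":0.8,"z":0.3,"yaw":0},{"x":0.5,"y":0.4,"z":0.3,"yaw":0},{"x":0,"y":0,"z":0,"yaw":0}]'
python3 - <<'E'
from plant import r
from h import *
from scipy.spatial.transform import Rotation as R
s=r.get_state();i=r.camera_info("wrist");p,d=r.capture("wrist");cv2.imwrite("pics/w2.png",p[:,:,::-1]);np.savez("w2.npz",p=p,d=d,T=i["pose"],K=i["mtx"])
W=cloud(d,i);z=W[...,2]
for a,c,B in blobs(blue(p),30): print(a,c.round(0),ray(c,i,.012).round(4))
near=np.hypot(W[...,0]-.402,W[...,1]-.319)<.075
print("floor",np.nanmedian(z[near&(z<.008)]))
B=max(blobs(near&(z>.009)&(z<.022)),key=lambda t:t[0])[2];q=W[B];print(len(q),np.median(q[:,2]),cv2.minAreaRect((q[:,:2]*1000).astype(np.float32)))
print(s)
E
```

```text
time_s: 3.4
tcp_pos: [0.3673, 0.326, 0.155]
eef_rot: [-179.6, -1.8, 171.9]
contact_force: [-0.1, -0.1, -0.3]
gripper_width: 0.0878
2574 [170. 113.] [0.2595 0.2107 0.012 ]
123 [301. 289.] [0.4325 0.2953 0.012 ]
123 [321. 289.] [0.4351 0.3142 0.012 ]
128 [341. 290.] [0.4378 0.3332 0.012 ]
floor 0.00016369173089053612
6362 0.013731306196045373 ((402.5777587890625, 319.18377685546875), (62.02035903930664, 91.94539642333984), 81.99474334716797)
{'time_s': 3.4, 'joints': array([  63.13111891,    6.19346853,  -23.64046697,   -1.82799943,
        -61.19584713, -160.37385852]), 'qd': array([ 0.86467585, -0.83567725,  0.50326883,  0.59093933, -1.1372694 ,
        1.69084243]), 'joint_torque': array([  0.77683054, -36.0759902 ,  27.36724198,   6.37078375,
         0.22075775,  -0.59412472]), 'tcp_pos': array([0.3673356 , 0.32598587, 0.15502755]), 'eef_rot': array([-179.55090833,   -1.84363627,  171.85481986]), 'contact_force': array([-0.12902164, -0.11725864, -0.32664871]), 'moment': array([-0.0799552 , -0.22110011, -0.00139205]), 'gripper_width': 0.08777287152879266}
```

View pics/w2.png

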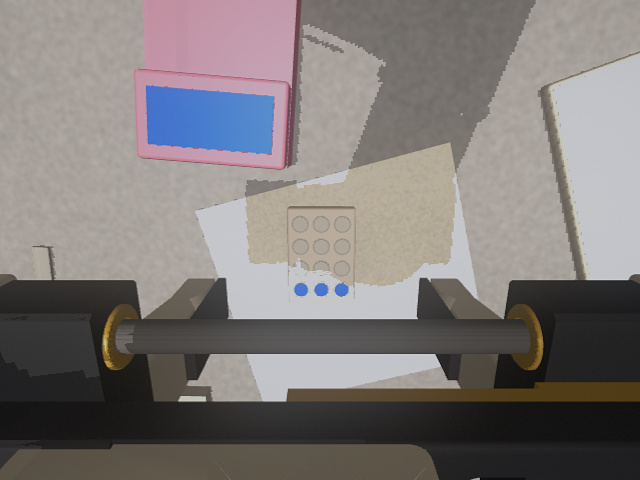

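Plate confirmed: 92×62 mm, top at 13.7 mm, spots at (301–341, 289) on the far end, red plate elsewhere. Descending around the clean end.

```bash
python3 -m inch '[{"x":-0.05,"y":-0.04,"z":0.9,"yaw":0},{"x":-0.05,"y":-0.04,"z":0.9,"yaw":0},{"x":-0.05,"y":0,"z":0.9,"yaw":0},{"x":-0.05,"y":0,"z":0.9,"yaw":0},{"x":0,"y":0,"z":0.9,"yaw":0}]'; python3 -m inch '[{"x":0,"y":0,"z":0.4,"yaw":0}]'
```

```text
time_s: 3.87
tcp_pos: [0.3743, 0.3257, 0.046]
eef_rot: [179.8, -1.4, 172.3]
contact_force: [0.2, 0.1, 0.1]
gripper_width: 0.0874
time_s: 3.95
tcp_pos: [0.3739, 0.3239, 0.0337]
eef_rot: [179.9, -1.5, 172.2]
contact_force: [-0.5, -1.6, -0.1]
gripper_width: 0.0875
```

```bash
python3 -m inch '[{"x":0.25,"y":0,"z":0.3,"yaw":0},{"x":0,"y":0,"z":0.3,"yaw":0},{"x":0,"y":0,"z":0.1,"yaw":0}]';python3 -m inch '[{"x":0,"y":0,"z":0,"yaw":0}]'
```

```text
time_s: 4.2
tcp_pos: [0.3677, 0.3224, 0.0138]
eef_rot: [-179.9, -1.6, 172.2]
contact_force: [-0.4, 0.3, 0.8]
gripper_width: 0.0875
time_s: 4.28
tcp_pos: [0.3677, 0.3221, 0.0136]
eef_rot: [-179.9, -1.6, 172.2]
contact_force: [-0.1, 0.4, -0.0]
gripper_width: 0.0878
```

```bash
python3 -m inch '[{"x":0,"y":0.08,"z":0,"yaw":0},{"x":0,"y":0,"z":-0.01,"yaw":0},{"x":0,"y":0,"z":-0.01,"yaw":0},{"x":0,"y":0,"z":-0.01,"yaw":0},{"x":0,"y":0,"z":-0.01,"yaw":0}]' -1 20;python3 -m inch '[{"x":0,"y":0,"z":-0.01,"yaw":0},{"x":0,"y":0,"z":-0.01,"yaw":0},{"x":0,"y":0,"z":-0.01,"yaw":0}]'
```

```text
time_s: 4.7
tcp_pos: [0.3695, 0.3263, 0.0175]
eef_rot: [179.9, -1.4, 172.3]
contact_force: [-0.0, -0.7, -0.2]
gripper_width: 0.0598
time_s: 4.95
tcp_pos: [0.3698, 0.3268, 0.0191]
eef_rot: [179.8, -1.4, 172.3]
contact_force: [-0.6, -0.4, -0.3]
gripper_width: 0.0399
```

Run:
```python
from plant import r
from h import *
p,d=r.capture("wrist");a=cv2.resize(p[180:420,140:500],(720,480))
cv2.imwrite("pics/w3.png",a[:,:,::-1])
for n in("side",):
    i=r.camera_info(n);p,d=r.capture(n);W=cloud(d,i);z=W[...,2]
    cv2.imwrite("pics/s3.png",cv2.resize(p[280:440,200:400],(800,600))[:,:,::-1])
    m=np.zeros((480,640),bool);m[330:410,230:345]=1
    for s,c,_ in blobs(blue(p)&m,4): print(c.round(1),ray(c,i,.012).round(4))
s=r.get_state();print(s['time_s'],s['gripper_width'],s['contact_force'])
```

```text
5.05 0.03191149679175867 [-0.19115259 -0.46704506  0.08454682]
```

View pics/s3.png

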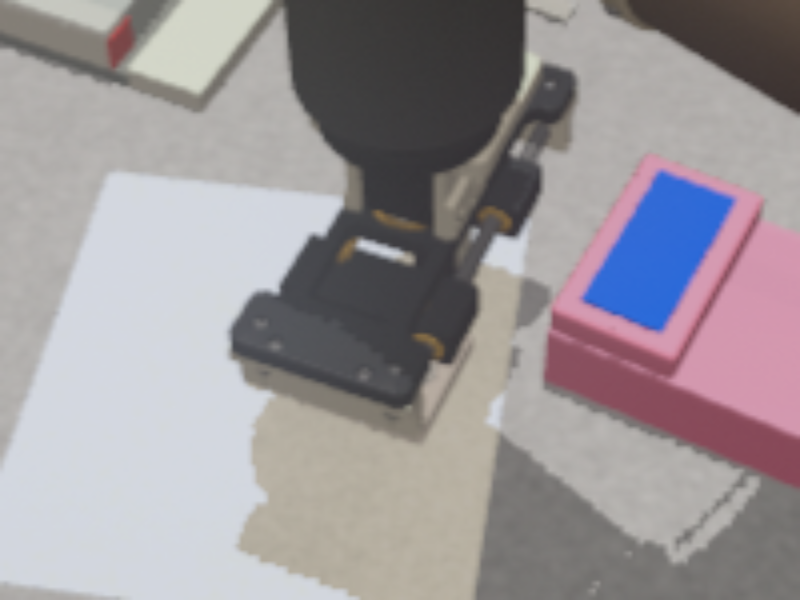

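The side view is blocked by the gripper, so I check the wrist crop.

View pics/w3.png

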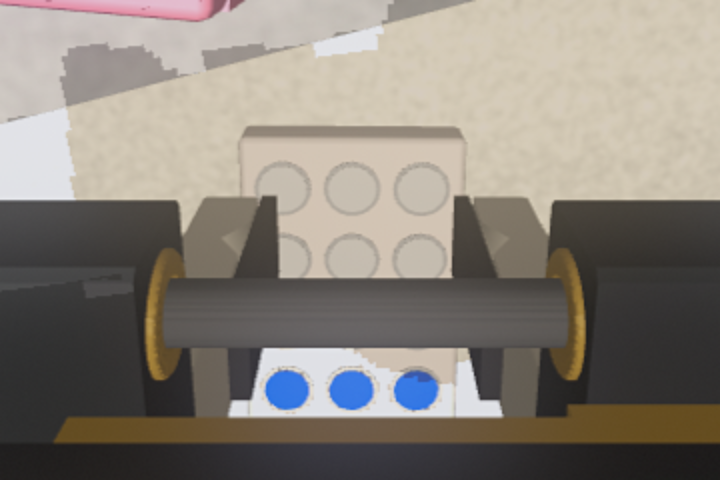

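Run:
```python
from plant import r
from h import *
i=r.camera_info("wrist");p,d=r.capture("wrist");s=r.get_state()
W=cloud(d,i);np.savez("w4.npz",p=p,d=d,T=i["pose"],K=i["mtx"])
cv2.imwrite("pics/w4.png",cv2.resize(p[230:400,200:440],(800,567))[:,:,::-1])
print(s['time_s'],s['tcp_pos'],s['eef_rot'],s['gripper_width'],s['contact_force'])
for v in range(255,330,5): print(v,[int(x) if x==x else -99 for x in W[v,232:410:8,2]*1000])
for a,c,B in blobs(blue(p),30): print(a,c.round(0),ray(c,i,.012).round(4))
```

```text
5.1 [0.36970888 0.32674255 0.01893833] [179.78114424  -1.41236995 172.26343509] 0.027651416163728102 [ 0.60724928 -0.77675882 -0.59898936]
255 [0, 0, 0, 0, 13, 13, 14, 13, 14, 14, 13, 13, 12, 14, 13, 13, 14, 13, 0, 0, 0, 0, 0]
260 [0, 0, 0, 1, 13, 13, 14, 12, 12, 12, 13, 13, 13, 14, 13, 13, 14, 15, 0, 0, 0, 1, 0]
265 [0, 0, 0, 0, 14, 15, 13, 13, 13, 13, 13, 14, 13, 13, 14, 14, 13, 13, 0, 0, 0, 0, 0]
270 [0, 0, 1, 0, 12, 13, 15, 14, 12, 14, 14, 14, 13, 13, 14, 14, 15, 13, 0, 0, 0, -1, 0]
275 [0, 0, 0, 0, 13, 13, 14, 13, 12, 12, 13, 13, 13, 13, 14, 14, 15, 13, 0, 0, 0, 0, 0]
280 [118, 119, 1, 53, 54, 52, 50, 14, 14, 14, 14, 13, 14, 13, 13, 14, 49, 53, 53, 53, 53, 1, 118]
285 [121, 122, 59, 58, 58, 59, 55, 13, 13, 13, 13, 13, 13, 13, 14, 14, 54, 54, 58, 57, 59, 117, 122]
290 [124, 122, 64, 63, 63, 63, 58, 13, 13, 13, 13, 14, 14, 12, 12, 13, 57, 60, 64, 64, 63, 117, 124]
295 [127, 123, 68, 67, 68, 65, 64, 12, 13, 14, 12, 13, 12, 13, 12, 14, 58, 65, 67, 69, 68, 118, 126]
300 [130, 123, 72, 73, 70, 66, 70, 14, 14, 13, 13, 15, 13, 13, 12, 13, 57, 69, 66, 73, 73, 119, 127]
305 [131, 125, 76, 76, 76, 74, 74, 13, 13, 13, 15, 14, 13, 14, 14, 14, 59, 74, 68, 77, 77, 118, 127]
310 [131, 128, 81, 81, 80, 78, 77, 46, 13, 14, 14, 12, 13, 14, 14, 14, 60, 78, 79, 81, 80, 123, 127]
315 [132, 128, 120, 85, 85, 82, 78, 47, 13, 14, 13, 13, 14, 13, 13, 14, 60, 82, 82, 85, 85, 122, 130]
320 [132, 128, 126, 126, 126, 126, 126, -99, 126, 126, 126, 126, 126, 126, 126, 126, 126, 127, 126, 126, 127, 125, 131]
325 [132, 129, 129, 127, 128, 127, 128, 129, 128, 128, 128, 128, 129, 127, 128, 128, 129, 128, 129, 128, 129, 127, 131]
5855 [95. 48.] [0.2455 0.2358 0.012 ]
4211 [ 79. 137.] [0.284  0.2159 0.012 ]
50 [348. 368.] [0.4337 0.3343 0.012 ]
51 [312. 376.] [0.4362 0.3122 0.012 ]
```

View pics/w4.png

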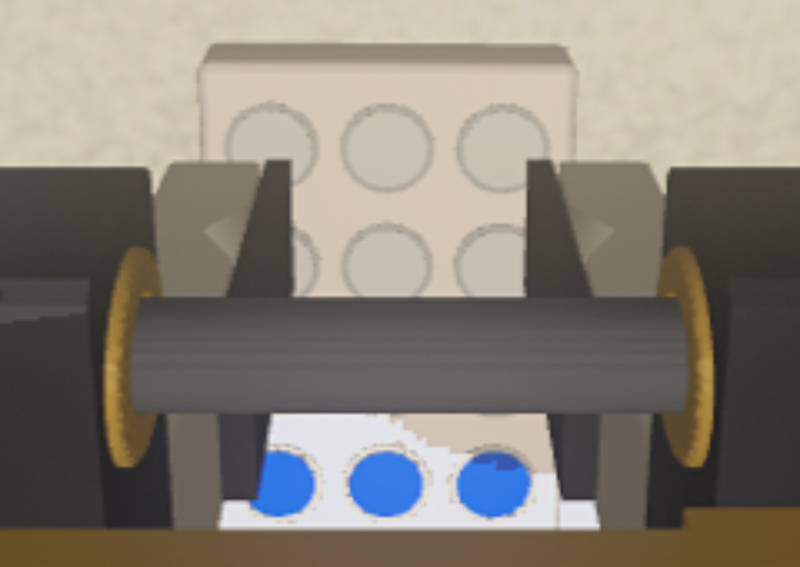

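Finger depth disagrees with the reported TCP: the tips appear at z≈50 mm instead of 8 mm. I check this with the fixed cameras' first frames.

Run:
```python
from plant import r
from h import *
for n,(a,b,c,e) in {"scene":(190,180,300,245),"side":(150,110,260,190)}.items():
    f=np.load(n+"0.npz");i=r.camera_info(n);W=cloud(f["d"],i)[b:e,a:c].reshape(-1,3)
    g=W[(abs(W[:,0]-.675)<.075)&(abs(W[:,1])<.03)&(W[:,2]>.11)]
    print(n,np.round(np.percentile(g[:,2],[0,.5,1,2,5,10,25,50]),3)); l=g[g[:,2]<np.percentile(g[:,2],4)];print(l.mean(0).round(3),l.min(0).round(3),l.max(0).round(3))
for k in("w1","w2","w4"):
    f=np.load(k+".npz");i={"mtx":f["K"],"pose":f["T"]};W=cloud(f["d"],i)
    print(k,f["K"][0,0],f["T"][:3,3].round(4)); 
    for v in(281,284): print(v,[(u,W[v,u].round(3).tolist()) for u in((222,224,420,424) if k!="w4" else (280,284,362,366))])
```

```text
scene [0.226 0.229 0.231 0.233 0.237 0.245 0.266 0.322]
[0.663 0.006 0.232] [ 0.615 -0.01   0.226] [0.735 0.014 0.236]
side [0.226 0.23  0.231 0.234 0.241 0.252 0.303 0.329]
[0.678 0.004 0.233] [ 0.613 -0.013  0.226] [0.735 0.013 0.239]
w1 374.8843027759476 [0.5976 0.0123 0.3712]
281 [(222, [0.652, -0.042, 0.215]), (224, [0.652, -0.042, 0.215]), (420, [0.666, 0.045, 0.212]), (424, [0.665, 0.046, 0.215])]
284 [(222, [0.652, -0.042, 0.218]), (224, [0.654, -0.042, 0.215]), (420, [0.668, 0.045, 0.213]), (424, [0.665, 0.045, 0.219])]
w2 374.8843027759476 [0.2994 0.3378 0.3432]
281 [(222, [0.353, 0.284, 0.187]), (224, [0.354, 0.285, 0.187]), (420, [0.367, 0.371, 0.184]), (424, [0.365, 0.372, 0.188])]
284 [(222, [0.354, 0.285, 0.19]), (224, [0.355, 0.284, 0.186]), (420, [0.368, 0.371, 0.184]), (424, [0.366, 0.372, 0.19])]
w4 374.8843027759476 [0.3    0.3362 0.2066]
281 [(280, [0.359, 0.31, 0.05]), (284, [0.359, 0.311, 0.051]), (362, [0.364, 0.346, 0.051]), (366, [0.364, 0.348, 0.052])]
284 [(280, [0.359, 0.31, 0.055]), (284, [0.36, 0.312, 0.054]), (362, [0.364, 0.346, 0.053]), (366, [0.364, 0.347, 0.054])]
```

All three cameras agree that the fingertips stand ≈30 mm above the reported TCP z, not 11 mm below it. The reported z therefore reads about 40 mm low, while x and y agree. I work with tip z = reported z + 0.030 and descend after reopening.

```bash
python3 -m inch '[{"x":0.1,"y":-0.1,"z":0,"yaw":0},{"x":0,"y":0,"z":0,"yaw":0},{"x":0,"y":0,"z":0,"yaw":0},{"x":0,"y":0,"z":0,"yaw":0},{"x":0,"y":0,"z":0,"yaw":0}]' 1;python3 -m inch '[{"x":0,"y":0,"z":0,"yaw":0},{"x":0,"y":0,"z":0,"yaw":0},{"x":0,"y":0,"z":0,"yaw":0},{"x":0,"y":0,"z":0,"yaw":0},{"x":0,"y":0,"z":0,"yaw":0}]'
```

```text
time_s: 5.52
tcp_pos: [0.3664, 0.324, 0.0188]
eef_rot: [179.8, -1.4, 172.3]
contact_force: [0.3, 0.8, -0.0]
gripper_width: 0.0557
time_s: 5.93
tcp_pos: [0.3664, 0.3241, 0.0187]
eef_rot: [179.8, -1.4, 172.3]
contact_force: [-0.7, -0.8, 0.2]
gripper_width: 0.0856
```

```bash
python3 -m inch '[{"x":0,"y":0,"z":0.4,"yaw":0},{"x":0,"y":0,"z":0.4,"yaw":0},{"x":0,"y":0,"z":0.4,"yaw":0},{"x":0,"y":0,"z":0.2,"yaw":0},{"x":0,"y":0,"z":0,"yaw":0}]';python3 -m inch '[{"x":0,"y":0,"z":0.15,"yaw":0},{"x":0,"y":0,"z":0,"yaw":0}]'
python3 - <<'E'
from plant import r
from h import *
i=r.camera_info("wrist");p,d=r.capture("wrist");W=cloud(d,i)
for v in (280,284): print([W[v,u].round(3).tolist() for u in (222,224,420,424)])
print(r.get_state()['tcp_pos'])
E
```

```text
time_s: 6.35
tcp_pos: [0.3658, 0.3248, -0.0189]
eef_rot: [179.7, -1.4, 172.3]
contact_force: [-0.2, -0.4, 0.3]
gripper_width: 0.0876
time_s: 6.52
tcp_pos: [0.3655, 0.3244, -0.0234]
eef_rot: [179.8, -1.4, 172.3]
contact_force: [-1.2, 0.3, 0.0]
gripper_width: 0.0878
[[0.351, 0.282, 0.007], [0.352, 0.282, 0.007], [0.364, 0.37, 0.006], [0.364, 0.372, 0.006]]
[[0.352, 0.283, 0.012], [0.353, 0.282, 0.007], [0.366, 0.369, 0.007], [0.364, 0.37, 0.012]]
[ 0.3656767   0.32471334 -0.02301696]
```

```bash
python3 -m inch '[{"x":0,"y":-0.08,"z":0.1,"yaw":0},{"x":0,"y":0,"z":0,"yaw":0},{"x":0,"y":0,"z":0,"yaw":0},{"x":0,"y":0,"z":0,"yaw":0},{"x":0,"y":0,"z":0,"yaw":0}]' -1 20;python3 -m inch '[{"x":0,"y":0,"z":0,"yaw":0},{"x":0,"y":0,"z":0,"yaw":0},{"x":0,"y":0,"z":0,"yaw":0}]'
```

```text
time_s: 6.98
tcp_pos: [0.3659, 0.3234, -0.0246]
eef_rot: [179.6, -1.3, 172.3]
contact_force: [0.3, -0.1, -1.0]
gripper_width: 0.062
time_s: 7.23
tcp_pos: [0.3658, 0.3234, -0.0244]
eef_rot: [179.6, -1.4, 172.3]
contact_force: [-1.0, 0.3, -1.0]
gripper_width: 0.0618
```

Gripped: opening 61.8 mm against a 62 mm plate. Lifting.

```bash
python3 -m inch '[{"x":0,"y":0,"z":-0.2,"yaw":0},{"x":0,"y":0,"z":-0.4,"yaw":0},{"x":0,"y":0,"z":-0.4,"yaw":0},{"x":0,"y":0,"z":-0.4,"yaw":0},{"x":0,"y":0,"z":-0.4,"yaw":0}]';python3 -m inch '[{"x":0,"y":0,"z":-0.4,"yaw":0},{"x":0,"y":0,"z":-0.4,"yaw":0},{"x":0,"y":0,"z":-0.4,"yaw":0},{"x":0,"y":0,"z":-0.4,"yaw":0},{"x":0,"y":0,"z":-0.4,"yaw":0}]'
python3 - <<'E'
from plant import r
from h import *
i=r.camera_info("wrist");p,d=r.capture("wrist");W=cloud(d,i)
cv2.imwrite("pics/w5.png",p[:,:,::-1])
print(r.get_state()['tcp_pos']); 
for v in (245,255,265,275,285,295,305,312): print(v,W[v,322].round(4))
for v in range(200,300,5): print(v,W[v,300,2].round(3),end=' ')
E
```

```text
time_s: 7.65
tcp_pos: [0.3654, 0.3206, 0.0208]
eef_rot: [180.0, -1.5, 172.2]
contact_force: [-0.0, 0.5, -1.5]
gripper_width: 0.0617
time_s: 8.07
tcp_pos: [0.3661, 0.3194, 0.0748]
eef_rot: [180.0, -1.5, 172.2]
contact_force: [0.6, 0.2, -1.1]
gripper_width: 0.0616
[0.36697817 0.32045301 0.07679775]
245 [0.3719 0.319  0.001 ]
255 [0.3792 0.318  0.0016]
265 [0.3873 0.3169 0.0004]
275 [0.395  0.3158 0.0004]
285 [0.358  0.321  0.1115]
295 [0.3618 0.3205 0.1133]
305 [0.3661 0.3199 0.1141]
312 [0.3692 0.3195 0.1144]
200 0.001 205 0.001 210 0.0 215 -0.001 220 -0.0 225 0.001 230 0.001 235 0.001 240 -0.0 245 0.0 250 0.001 255 0.0 260 0.001 265 0.0 270 -0.001 275 -0.001 280 0.107 285 0.111 290 0.113 295 0.113
```

Plate is held and lifted, top at z≈0.113. Travelling to the reader front.

```bash
python3 -m inch '[{"x":-0.1,"y":-0.3,"z":0,"yaw":0},{"x":-0.25,"y":-0.6,"z":0,"yaw":0},{"x":-0.25,"y":-0.6,"z":0,"yaw":0},{"x":-0.25,"y":-0.6,"z":0,"yaw":0},{"x":-0.25,"y":-0.6,"z":0,"yaw":0}]';python3 -m inch '[{"x":-0.25,"y":-0.6,"z":0,"yaw":0},{"x":-0.25,"y":-0.6,"z":0,"yaw":0},{"x":-0.25,"y":-0.6,"z":0,"yaw":0},{"x":-0.25,"y":-0.6,"z":0,"yaw":0},{"x":-0.25,"y":-0.6,"z":0,"yaw":0}]'
python3 -m inch '[{"x":-0.25,"y":-0.6,"z":0,"yaw":0},{"x":-0.25,"y":-0.6,"z":0,"yaw":0},{"x":-0.25,"y":-0.6,"z":0,"yaw":0},{"x":-0.25,"y":-0.6,"z":0,"yaw":0},{"x":-0.25,"y":-0.6,"z":0,"yaw":0}]'
```

```text
time_s: 8.53
tcp_pos: [0.3848, 0.248, 0.0755]
eef_rot: [179.7, -1.4, 172.4]
contact_force: [0.0, -0.4, -0.5]
gripper_width: 0.0619
time_s: 8.95
tcp_pos: [0.4038, 0.1612, 0.0715]
eef_rot: [180.0, -1.6, 172.4]
contact_force: [1.1, -0.5, -1.7]
gripper_width: 0.0619
time_s: 9.37
tcp_pos: [0.4219, 0.0747, 0.0678]
eef_rot: [-179.9, -1.9, 172.4]
contact_force: [0.8, 0.2, -1.3]
gripper_width: 0.0621
```

```bash
python3 -m inch '[{"x":-0.25,"y":-0.6,"z":-0.05,"yaw":0},{"x":-0.25,"y":-0.6,"z":-0.05,"yaw":-0.1},{"x":-0.25,"y":-0.6,"z":-0.05,"yaw":-0.1},{"x":-0.25,"y":-0.6,"z":-0.05,"yaw":-0.1},{"x":-0.25,"y":-0.6,"z":-0.05,"yaw":-0.1}]';python3 -m inch '[{"x":-0.25,"y":-0.6,"z":-0.05,"yaw":-0.1},{"x":-0.25,"y":-0.6,"z":-0.05,"yaw":-0.1},{"x":-0.25,"y":-0.6,"z":-0.05,"yaw":0},{"x":-0.25,"y":-0.5,"z":-0.05,"yaw":0},{"x":-0.2,"y":-0.3,"z":-0.05,"yaw":0}]'
python3 -m inch '[{"x":0,"y":0,"z":0,"yaw":0}]'
cat > chk.py <<'E'
# plate in reader frame from wrist view: clean edge + lateral; and finger/step geometry
from plant import r
from h import *
import sys
O=np.array([.5795,-.1449]);a=np.radians(-5.06);X=np.array([np.cos(a),np.sin(a)]);Y=np.array([-X[1],X[0]])
def look(name=None,lo=None,hi=None):
    i=r.camera_info("wrist");s=r.get_state();p,d=r.capture("wrist");W=cloud(d,i)
    if name: cv2.imwrite(f"pics/{name}.png",p[:,:,::-1]); np.savez(f"{name}.npz",p=p,d=d,T=i["pose"],K=i["mtx"])
    L=np.dstack([(W[...,:2]-O)@X,(W[...,:2]-O)@Y,W[...,2]])*1000
    t=s['tcp_pos'];q=(t[:2]-O); print("tcp reader mm",(q@X*1000).round(1),(q@Y*1000).round(1),"z",(t[2]*1000).round(1),"yaw rel",(s['eef_rot'][2]-180+5.06).round(2),s['eef_rot'].round(1),s['contact_force'].round(1),s['gripper_width'].round(4),s['time_s'])
    return L,p,s
E
python3 - <<'E'
from chk import *
L,p,s=look("w6")
m=np.zeros((480,640),bool);m[255:318,265:385]=1
zt=s['tcp_pos'][2]*1000+37
B=m&(abs(L[...,2]-zt)<8);q=L[B];print(len(q),q.min(0).round(1),q.max(0).round(1))
q=q[(abs(q[:,1]-q[:,1].mean())<18)]
A=np.c_[q[:,0],q[:,1],np.ones(len(q))];c=np.linalg.lstsq(A,q[:,2],rcond=None)[0];print("tilt x,y deg",np.degrees(c[:2]),"mean",q.mean(0))
w=np.where(B[:,322])[0];print("clean edge",L[w[0]-1,322],L[w[0],322],L[w[0]+3,322])
E
```

```text
time_s: 9.78
tcp_pos: [0.4399, -0.0112, 0.0703]
eef_rot: [-179.8, -2.2, 173.9]
contact_force: [-0.0, -0.6, -0.8]
gripper_width: 0.0615
time_s: 10.2
tcp_pos: [0.4596, -0.0859, 0.0728]
eef_rot: [-179.8, -2.5, 174.7]
contact_force: [0.4, -0.2, -1.2]
gripper_width: 0.0622
time_s: 10.28
tcp_pos: [0.4596, -0.0873, 0.0724]
eef_rot: [-179.7, -2.6, 174.6]
contact_force: [1.3, 0.7, -0.5]
gripper_width: 0.0618Traceback (most recent call last):
  File "<stdin>", line 2, in <module>
  File "chk.py", line 10, in look
    t=s['tcp_pos'];q=(t[:2]-O); print("tcp reader mm",(q@X*1000).round(1),(q@Y*1000).round(1),"z",(t[2]*1000).round(1),"yaw rel",(s['eef_rot'][2]-180+5.06).round(2),s['eef_rot'].round(1),s['contact_force'].round(1),s['gripper_width'].round(4),s['time_s'])
                                                                                                                                                                                                                       ^^^^^^^^^^^^^^^^^^^^^^^^
AttributeError: 'float' object has no attribute 'round'
```

View pics/w6.png

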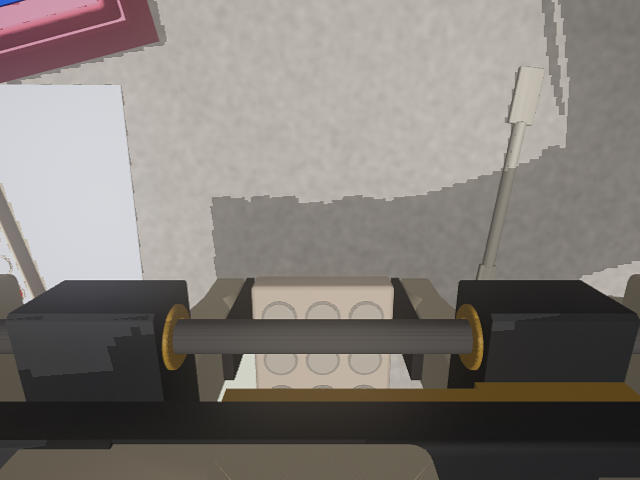

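The w6 view shows the plate level in the fingers with its clean edge at row ~285 and the spatula off to the side. I fix the check and finish aligning.

```bash
sed -i "s/s\['gripper_width'\].round(4)/round(s['gripper_width'],4)/" chk.py
cat >> chk.py <<'E'
def plate(L,s):
    m=np.zeros((480,640),bool);m[240:318,250:400]=1
    zt=s['tcp_pos'][2]*1000+37
    B=m&(abs(L[...,2]-zt)<7);q=L[B];q=q[abs(q[:,1]-np.median(q[:,1]))<18];q=q[q[:,0]>q[:,0].min()+5]
    c=np.linalg.lstsq(np.c_[q[:,0],q[:,1],np.ones(len(q))],q[:,2],rcond=None)[0]
    print("plate top tilt x,y deg",np.degrees(c[:2]).round(2),"mean",q.mean(0).round(1))
    w=np.where(B[:,322])[0];print("clean edge",L[w[0],322].round(1),L[w[0]+3,322].round(1))
    yy=[L[300,u] for u in range(240,410) if B[300,u]] ; yy=np.array(yy); print("row300 y range",yy[:,1].min().round(1),yy[:,1].max().round(1))
E
python3 - <<'E'
from chk import *
L,p,s=look("w7");plate(L,s)
q=np.array([-95-( (s['tcp_pos'][:2]-O)@X*1000),-((s['tcp_pos'][:2]-O)@Y*1000)]);print("need reader dx,dy",q.round(1),"tool units x",(-q[0]/25).round(2),"y",(q[1]/25).round(2))
E
```

```text
tcp reader mm -125.1 47.2 z 72.2 yaw rel -0.35 [-179.8   -2.6  174.6] [-0.4 -0.4 -1. ] 0.0616 10.3333
plate top tilt x,y deg [ 1.27 -0.61] mean [-123.4   48.7  110.6]
clean edge [-132.5   47.8  102.5] [-133.    47.8  107.4]
row300 y range 17.1 79.0
need reader dx,dy [ 30.1 -47.2] tool units x -1.21 y -1.89
```

```bash
python3 -m inch '[{"x":-0.3,"y":-0.5,"z":0,"yaw":-0.05},{"x":-0.3,"y":-0.5,"z":0,"yaw":-0.05},{"x":-0.3,"y":-0.5,"z":0,"yaw":0},{"x":-0.3,"y":-0.4,"z":0,"yaw":0},{"x":0,"y":0,"z":0,"yaw":0}]'; python3 -m inch '[{"x":0,"y":0,"z":0.4,"yaw":0},{"x":0,"y":0,"z":0.4,"yaw":0},{"x":0,"y":0,"z":0.4,"yaw":0},{"x":0,"y":0,"z":0.4,"yaw":0},{"x":0,"y":0,"z":0.4,"yaw":0}]'
python3 -m inch '[{"x":0,"y":0,"z":0.4,"yaw":0},{"x":0,"y":0,"z":0.2,"yaw":0},{"x":0,"y":0,"z":0,"yaw":0}]'
python3 - <<'E'
from chk import *
L,p,s=look("w8");plate(L,s)
# visible step beside the plate
m=np.zeros((480,640),bool);m[250:420,:]=1
q=L[m&(abs(L[...,2]-16)<4)&(abs(L[...,1])<70)&(L[...,0]>-60)&(L[...,0]<5)];print("step pts",len(q), q.min(0).round(1) if len(q) else '',q.max(0).round(1) if len(q) else '')
E
```

```text
time_s: 10.8
tcp_pos: [0.4838, -0.135, 0.0704]
eef_rot: [-179.8, -2.7, 175.3]
contact_force: [0.6, 0.3, -0.8]
gripper_width: 0.0617
time_s: 11.22
tcp_pos: [0.4811, -0.1328, 0.0171]
eef_rot: [-179.9, -2.5, 175.3]
contact_force: [0.1, -0.6, -0.3]
gripper_width: 0.0616
time_s: 11.47
tcp_pos: [0.4764, -0.1311, -0.0031]
eef_rot: [-179.9, -2.9, 175.3]
contact_force: [0.3, 0.5, -1.7]
gripper_width: 0.062
tcp reader mm -103.9 4.6 z -3.1 yaw rel 0.4 [-179.9   -2.9  175.3] [ 0.3  0.5 -1.7] 0.062 11.4667
plate top tilt x,y deg [ 1.18 -0.39] mean [-102.     6.    35.3]
clean edge [-111.7    5.1   27.5] [-111.5    5.1   30.8]
row300 y range -25.6 36.5
step pts 116 [-46.9 -48.9  12. ] [-39.4  52.   16.6]
```

```bash
python3 -m inch '[{"x":0,"y":-0.2,"z":0.05,"yaw":0.08},{"x":-0.2,"y":0,"z":0,"yaw":0},{"x":0,"y":0,"z":0,"yaw":0}]'
cat >> chk.py <<'E'
def fixed(n):
    i=r.camera_info(n);p,d=r.capture(n);W=cloud(d,i)
    return np.dstack([(W[...,:2]-O)@X,(W[...,:2]-O)@Y,W[...,2]])*1000,p
E
python3 - <<'E'
from chk import *
L,p,s=look();plate(L,s)
for n in("side","scene"):
    L,p=fixed(n); cv2.imwrite(f"pics/{n}9.png",p[:,:,::-1])
    for lo,hi in((-60,-40),(-40,-30),(-30,-22)):
        q=L[(L[...,0]>lo)&(L[...,0]<hi)&(abs(L[...,1])<28)&(L[...,2]>26)&(L[...,2]<42)]
        if len(q): print(n,lo,len(q),np.median(q,0).round(1))
    for nm,c in(("spots",blue(p)&(L[...,2]>20)&(L[...,2]<45)&(abs(L[...,1])<40)&(L[...,0]<8)&(L[...,0]>-60)),("cheeks",blue(p)&(L[...,2]>12)&(L[...,2]<40)&(abs(L[...,0]-10)<12)&(abs(L[...,1])<60))):
        for k,ct,B in blobs(c,3): print(n,nm,k,ct.round(1),np.median(L[B],0).round(1),L[B].min(0).round(1),L[B].max(0).round(1))
E
python3 - <<'E'
import cv2
s=cv2.imread('pics/scene9.png');t=cv2.imread('pics/side9.png')
cv2.imwrite('pics/c9.png',cv2.vconcat([cv2.resize(x,(640,300),interpolation=cv2.INTER_CUBIC) for x in (s[220:310,150:342],t[145:235,195:387])]))
E
```

```text
time_s: 11.77
tcp_pos: [0.4819, -0.1365, -0.0036]
eef_rot: [-179.8, -2.8, 175.1]
contact_force: [1.2, -0.3, -1.2]
gripper_width: 0.0614
tcp reader mm -97.9 -0.3 z -3.6 yaw rel 0.13 [-179.8   -2.8  175.1] [ 1.2 -0.3 -1.2] 0.0614 11.7667
plate top tilt x,y deg [ 1.23 -0.48] mean [-96.1   0.8  34.8]
clean edge [-105.6    0.2   26.6] [-105.4    0.3   30. ]
row300 y range -30.8 31.6
side -60 16 [-53.1  25.5  33.3]
side -40 10 [-36.   26.6  33.7]
side -30 11 [-24.7  26.   31.9]
scene -60 123 [-49.4   1.2  34.5]
scene -40 53 [-35.2   0.2  34.4]
scene -30 52 [-26.3   5.5  33.8]
```

View pics/c9.png

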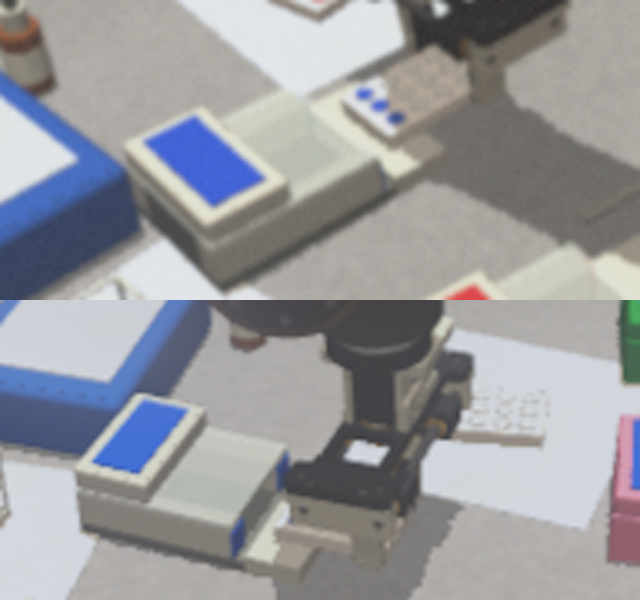

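The crop shows the plate level over the step and in line with the mouth, spots leading: top at 34.8 mm by the fingers and 33.8 mm at the front, y≈0.5 mm. Creeping in.

```bash
python3 -m inch '[{"x":-0.3,"y":0,"z":0,"yaw":0},{"x":-0.3,"y":0,"z":0,"yaw":0},{"x":-0.2,"y":-0.02,"z":0,"yaw":0},{"x":0,"y":0,"z":0,"yaw":0}]'
python3 - <<'E'
from chk import *
L,p,s=look();plate(L,s)
for n in("scene",):
    L,p=fixed(n)
    for lo,hi in((-45,-30),(-30,-15),(-15,-5),(-5,4)):
        q=L[(L[...,0]>lo)&(L[...,0]<hi)&(abs(L[...,1])<28)&(L[...,2]>26)&(L[...,2]<42)]
        if len(q): print(n,lo,len(q),np.median(q,0).round(1),np.percentile(q[:,1],[1,99]).round(1))
    q=L[(L[...,0]>-5)&(L[...,0]<0)&(L[...,2]>12)&(L[...,2]<42)];q2=q[q[:,2]<24];print(np.median(q2,0).round(1),np.percentile(q2[:,1],[1,50,99]))
    B=L[(L[...,0]>-35)&(L[...,0]<-5)&(L[...,2]>29)&(L[...,2]<40)&(abs(L[...,1])<50)];print("plate y",np.percentile(B[:,1],[0,2,50,98,100]).round(1))
E
```

```text
time_s: 12.25
tcp_pos: [0.5035, -0.1389, -0.0039]
eef_rot: [-179.9, -2.8, 175.0]
contact_force: [0.4, -0.2, -0.8]
gripper_width: 0.0617
tcp reader mm -76.2 -0.8 z -3.9 yaw rel 0.11 [-179.9   -2.8  175. ] [ 0.4 -0.2 -0.8] 0.0617 12.25
plate top tilt x,y deg [ 1.25 -0.54] mean [-74.5   0.6  34.5]
clean edge [-84.2  -0.3  26.9] [-83.9  -0.3  29.9]
row300 y range -31.0 31.1
scene -45 96 [-37.3   1.7  34.9] [-27.   27.1]
scene -30 96 [-22.1   0.1  34.6] [-27.   27.2]
scene -15 65 [-10.    2.5  34. ] [-26.3  27. ]
scene -5 51 [-1.5 -0.6 33.9] [-26.1  25.9]
[-2.  50.1 17.2] [-1140.51822697    50.06164879   317.26815734]
plate y [-29.8 -26.9   5.8  32.7  33.3]
```

```bash
python3 -m inch '[{"x":0.05,"y":0,"z":0.06,"yaw":0},{"x":0,"y":0,"z":0,"yaw":0}]'; python3 -m inch '[{"x":-0.25,"y":0,"z":0,"yaw":0},{"x":-0.25,"y":0,"z":0,"yaw":0},{"x":-0.25,"y":0,"z":0,"yaw":0},{"x":0,"y":0,"z":0,"yaw":0}]'
python3 -c "
from chk import *
L,p,s=look();plate(L,s)"
```

```text
time_s: 12.52
tcp_pos: [0.5002, -0.1387, -0.0059]
eef_rot: [-179.9, -2.9, 175.0]
contact_force: [-0.1, 0.5, -1.1]
gripper_width: 0.0617
time_s: 12.85
tcp_pos: [0.5202, -0.1405, -0.0067]
eef_rot: [-179.9, -2.9, 175.0]
contact_force: [0.0, -0.8, -1.3]
gripper_width: 0.0617
tcp reader mm -59.4 -0.8 z -6.7 yaw rel 0.09 [-179.9   -2.9  175. ] [ 0.  -0.8 -1.3] 0.0617 12.85
plate top tilt x,y deg [ 0.72 -0.39] mean [-57.7   0.5  31.7]
clean edge [-67.1  -0.3  23.4] [-67.1  -0.3  27.3]
row300 y range -31.0 30.9
```

```bash
python3 -m inch '[{"x":-0.25,"y":0,"z":-0.03,"yaw":0},{"x":-0.25,"y":0,"z":-0.02,"yaw":0},{"x":-0.25,"y":0,"z":-0.02,"yaw":0},{"x":-0.25,"y":0,"z":-0.02,"yaw":0},{"x":0,"y":0,"z":0,"yaw":0}]'; python3 -m inch '[{"x":-0.25,"y":0,"z":-0.01,"yaw":0},{"x":-0.25,"y":0,"z":-0.01,"yaw":0},{"x":0,"y":0,"z":0,"yaw":0}]'
python3 -c "
from chk import *
L,p,s=look();plate(L,s)"
```

```text
time_s: 13.32
tcp_pos: [0.5473, -0.1429, -0.0059]
eef_rot: [-179.9, -2.9, 175.0]
contact_force: [0.2, 0.4, -1.7]
gripper_width: 0.0621
time_s: 13.57
tcp_pos: [0.5611, -0.1441, -0.0063]
eef_rot: [-179.9, -2.9, 175.0]
contact_force: [0.2, -0.3, -2.0]
gripper_width: 0.0613
tcp reader mm -18.4 -0.8 z -6.3 yaw rel 0.06 [-179.9   -2.9  175. ] [ 0.2 -0.3 -2. ] 0.0613 13.5667
plate top tilt x,y deg [ 1.52 -0.33] mean [-16.5   0.2  32.1]
clean edge [-25.9  -0.3  24.9] [-25.7  -0.3  28.1]
row300 y range -31.0 31.1
```

```bash
python3 -m inch '[{"x":-0.22,"y":0,"z":0,"yaw":0},{"x":-0.22,"y":0,"z":0.02,"yaw":0},{"x":0,"y":0,"z":0.04,"yaw":0},{"x":0,"y":0,"z":0,"yaw":0}]'
python3 -c "
from chk import *
L,p,s=look();plate(L,s)"
```

```text
time_s: 13.95
tcp_pos: [0.5722, -0.1451, -0.0083]
eef_rot: [-179.9, -3.0, 175.0]
contact_force: [-1.5, 0.5, 0.7]
gripper_width: 0.0614
tcp reader mm -7.3 -0.9 z -8.3 yaw rel 0.05 [-179.9   -3.   175. ] [-1.5  0.5  0.7] 0.0614 13.95
plate top tilt x,y deg [ 1.2  -0.48] mean [-5.3  0.1 30.1]
clean edge [-14.9  -0.4  21.9] [-14.9  -0.3  25.9]
row300 y range -31.2 31.1
```

Resting on the step (contact force rose ≈2 N). Releasing and rising.

```bash
python3 -m inch '[{"x":0,"y":0,"z":0,"yaw":0},{"x":0,"y":0,"z":0,"yaw":0},{"x":0,"y":0,"z":0,"yaw":0},{"x":0,"y":0,"z":0,"yaw":0}]' 0.7; python3 -m inch '[{"x":0,"y":0,"z":-0.3,"yaw":0},{"x":0,"y":0,"z":-0.4,"yaw":0},{"x":0.1,"y":0,"z":-0.4,"yaw":0},{"x":0.4,"y":0,"z":-0.2,"yaw":0},{"x":0.4,"y":0,"z":0,"yaw":0}]';  python3 -m inch '[{"x":0.4,"y":0,"z":0,"yaw":0},{"x":0.2,"y":0,"z":0,"yaw":0},{"x":0,"y":0,"z":0,"yaw":0},{"x":0,"y":0,"z":0,"yaw":0},{"x":0,"y":0,"z":0,"yaw":0}]' -1 10
python3 - <<'E'
from chk import *
L,p,s=look("w10")
q=L[(abs(L[...,1])<25)&(L[...,0]<5)&(L[...,0]>-40)&(L[...,2]>24)&(L[...,2]<40)]
if len(q): print("plate rear top",q.min(0).round(1),q.max(0).round(1),np.median(q,0).round(1))
for v in range(255,330,4): print(v,L[v,322].round(0),end=';')
E
```

```text
time_s: 14.33
tcp_pos: [0.5722, -0.1451, -0.008]
eef_rot: [-179.9, -2.9, 175.0]
contact_force: [0.5, 0.1, -0.5]
gripper_width: 0.0738
time_s: 14.75
tcp_pos: [0.5517, -0.1433, 0.0292]
eef_rot: [-179.9, -2.9, 175.0]
contact_force: [-0.9, -0.5, -0.8]
gripper_width: 0.0743
time_s: 15.17
tcp_pos: [0.5315, -0.1415, 0.0317]
eef_rot: [-179.9, -2.8, 175.0]
contact_force: [-0.5, -0.6, 0.1]
gripper_width: 0.0467
tcp reader mm -48.1 -0.8 z 31.7 yaw rel 0.05 [-179.9   -2.8  175. ] [-0.5 -0.6  0.1] 0.0467 15.1667
plate rear top [ -0.2 -24.8  28.2] [ 5.  24.8 31.6] [ 2.6  0.3 29.8]
255 [-49.  -1.  -1.];259 [-46.  -0.   1.];263 [-46.  -0.   6.];267 [-46.  -0.  14.];271 [-44.  -0.  15.];275 [-42.  -0.  17.];279 [-39.  -0.  15.];283 [-36.  -0.  15.];287 [-34.  -0.  15.];291 [-31.  -0.  15.];295 [-29.  -0.  15.];299 [-27.  -0.  17.];303 [-24.  -0.  15.];307 [-22.  -0.  16.];311 [-18.  -0.  14.];315 [-16.  -0.  15.];319 [-74.  -0. 139.];323 [-74.  -0. 141.];327 [-74.  -0. 142.];
```

```bash
python3 -m inch '[{"x":0,"y":0,"z":0.3,"yaw":0},{"x":0,"y":0,"z":0.3,"yaw":0},{"x":0,"y":0,"z":0.3,"yaw":0},{"x":0,"y":0,"z":0.3,"yaw":0},{"x":0,"y":0,"z":0.2,"yaw":0}]'; python3 -m inch '[{"x":0,"y":0,"z":0,"yaw":0},{"x":0,"y":0,"z":0,"yaw":0}]'
python3 - <<'E'
from chk import *
L,p,s=look("w11")
m=np.zeros((480,640),bool);m[240:318,:]=1
q=L[m&(abs(L[...,1])<35)&(L[...,2]>17)&(L[...,2]<60)]
print("finger near tip",len(q));
for v in range(268,300,4): print(v,[L[v,u].round(0).tolist() for u in(305,322,340)])
E
```

```text
time_s: 15.63
tcp_pos: [0.531, -0.1414, -0.0072]
eef_rot: [-179.9, -2.8, 175.0]
contact_force: [-0.8, -0.7, -0.2]
gripper_width: 0.0093
time_s: 15.8
tcp_pos: [0.5293, -0.1415, -0.0099]
eef_rot: [-179.9, -3.0, 175.0]
contact_force: [-0.8, 0.1, 0.1]
gripper_width: 0.0009
tcp reader mm -50.3 -1.1 z -9.9 yaw rel 0.04 [-179.9   -3.   175. ] [-0.8  0.1  0.1] 0.0009 15.8
finger near tip 1143
268 [[-56.0, -9.0, -0.0], [-56.0, -1.0, -1.0], [-56.0, 8.0, -1.0]]
272 [[-54.0, -9.0, -1.0], [-54.0, -1.0, -0.0], [-54.0, 8.0, 0.0]]
276 [[-52.0, -9.0, -0.0], [-52.0, -1.0, 1.0], [-52.0, 8.0, -0.0]]
280 [[-83.0, -5.0, 91.0], [-50.0, -1.0, -1.0], [-83.0, 4.0, 90.0]]
284 [[-82.0, -5.0, 92.0], [-47.0, -1.0, -1.0], [-82.0, 4.0, 92.0]]
288 [[-82.0, -5.0, 93.0], [-46.0, -1.0, 0.0], [-82.0, 4.0, 93.0]]
292 [[-81.0, -4.0, 93.0], [-45.0, -1.0, 5.0], [-80.0, 4.0, 92.0]]
296 [[-79.0, -5.0, 93.0], [-45.0, -1.0, 9.0], [-79.0, 4.0, 92.0]]
```

Run:
```python
from chk import *
L,p=fixed("scene"); w=cv2.imread("pics/w11.png")
a=cv2.resize(p[210:310,150:350],(760,380),interpolation=cv2.INTER_CUBIC)[:,:,::-1]
b=cv2.resize(w[230:330,160:480],(690,215))
o=np.zeros((595,760,3),np.uint8);o[:380]=a;o[380:,:690]=b;cv2.imwrite("pics/c12.png",o)
```

```text
(no output)
```

View pics/c12.png

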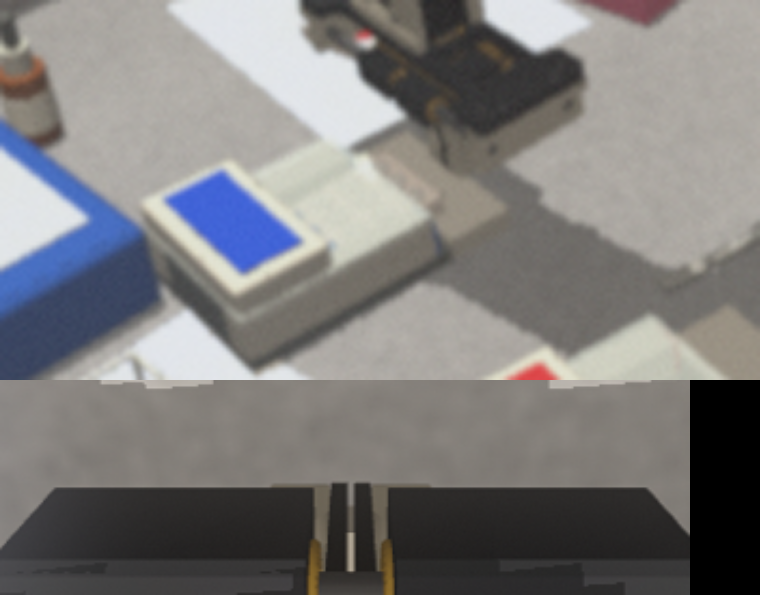

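Fingers shut and behind the plate, whose rear end lies on the step. Raising the tips to ≈24 mm and pushing.

```bash
python3 -m inch '[{"x":0,"y":0.04,"z":-0.18,"yaw":0},{"x":-0.3,"y":0,"z":-0.02,"yaw":0},{"x":-0.3,"y":0,"z":-0.02,"yaw":0},{"x":-0.2,"y":0,"z":-0.02,"yaw":0},{"x":0,"y":0,"z":0,"yaw":0}]'
python3 - <<'E'
from chk import *
L,p,s=look("w13")
for v in(278,280,282,284): print(v,[L[v,u].round(1).tolist() for u in(313,316,328,331)])
E
```

```text
time_s: 16.32
tcp_pos: [0.5537, -0.1423, -0.0019]
eef_rot: [-179.9, -2.8, 175.0]
contact_force: [-0.4, 0.6, -0.2]
gripper_width: 0.0005
tcp reader mm -26.0 0.3 z -1.9 yaw rel 0.07 [-179.9   -2.8  175. ] [-0.4  0.6 -0.2] 0.0005 16.3167
278 [[-30.1, -3.6, 17.1], [-33.3, -1.9, 26.0], [-34.2, 3.5, 28.5], [-33.5, 4.9, 26.5]]
280 [[-35.1, -3.1, 33.4], [-33.6, -1.9, 29.5], [-33.5, 3.5, 29.2], [-33.4, 4.8, 28.9]]
282 [[-34.8, -3.1, 35.3], [-32.9, -1.9, 30.0], [-33.7, 3.4, 32.1], [-33.8, 4.8, 32.4]]
284 [[-34.4, -3.0, 36.5], [-33.6, -1.8, 34.3], [-33.3, 3.4, 33.4], [-33.4, 4.7, 33.7]]
```

```bash
python3 -m inch '[{"x":0.04,"y":0,"z":0.15,"yaw":0},{"x":0,"y":0,"z":0,"yaw":0}]'; python3 -m inch '[{"x":-0.15,"y":0,"z":-0.01,"yaw":0},{"x":-0.15,"y":0,"z":-0.01,"yaw":0},{"x":-0.1,"y":0,"z":-0.01,"yaw":0}]'; python3 -m inch '[{"x":-0.1,"y":0,"z":-0.01,"yaw":0},{"x":-0.1,"y":0,"z":-0.01,"yaw":0}]'
```

```text
time_s: 16.53
tcp_pos: [0.552, -0.1422, -0.0061]
eef_rot: [-179.9, -2.8, 175.0]
contact_force: [-0.5, 0.5, -0.6]
gripper_width: 0.0003
time_s: 16.78
tcp_pos: [0.5608, -0.1431, -0.0064]
eef_rot: [-179.9, -2.9, 175.0]
contact_force: [-0.4, -0.5, -0.1]
gripper_width: 0.0006
time_s: 16.95
tcp_pos: [0.5637, -0.1436, -0.0067]
eef_rot: [-179.9, -3.2, 174.9]
contact_force: [-5.7, 1.8, 5.0]
gripper_width: 0.0006
```

```bash
python3 -m inch '[{"x":0,"y":0,"z":0,"yaw":0}]'
python3 - <<'E'
from chk import *
L,p,s=look("w14")
for v in(278,280,282,284): print(v,[L[v,u].round(1).tolist() for u in(313,316,328,331)])
for n in("scene","side"):
    L,p=fixed(n);cv2.imwrite(f"pics/{n}14.png",p[:,:,::-1])
    for lo in range(-14,10,3):
        q=L[(L[...,0]>lo)&(L[...,0]<lo+3)&(abs(L[...,1])<30)&(L[...,2]>12)&(L[...,2]<45)]
        if len(q): print(n,lo,len(q),np.percentile(q[:,2],[5,50,95]).round(1))
E
```

```text
time_s: 17.03
tcp_pos: [0.5635, -0.1437, -0.0068]
eef_rot: [-179.9, -3.3, 174.9]
contact_force: [-0.7, 0.5, 1.4]
gripper_width: 0.0004
tcp reader mm -16.0 -0.2 z -6.8 yaw rel -0.01 [-179.9   -3.3  174.9] [-0.7  0.5  1.4] 0.0004 17.0333
278 [[-21.0, -4.0, 15.3], [-23.4, -2.4, 21.9], [-23.3, 3.0, 21.8], [-23.2, 4.4, 21.3]]
280 [[-24.7, -3.6, 28.2], [-23.1, -2.4, 24.0], [-23.6, 3.0, 25.1], [-23.1, 4.3, 23.9]]
282 [[-24.9, -3.5, 31.4], [-22.8, -2.4, 25.7], [-23.5, 2.9, 27.4], [-23.5, 4.2, 27.5]]
284 [[-24.3, -3.5, 32.3], [-23.3, -2.3, 29.5], [-23.0, 2.9, 28.6], [-22.5, 4.3, 27.4]]
scene -14 6 [15.3 16.4 17.9]
scene -11 7 [15.7 17.6 36.2]
scene -8 10 [17.1 30.3 40.5]
scene -5 36 [28.6 36.8 44.1]
scene -2 21 [29.8 30.9 43.2]
scene 1 5 [30.8 31.9 32.5]
scene 7 5 [41.8 43.1 43.7]
side -14 9 [14.9 18.8 20.6]
side -11 7 [16.6 18.5 23.4]
side -8 9 [15.7 18.4 24.4]
side -5 13 [16.2 21.2 30.1]
side -2 9 [17.5 24.6 32.9]
side 1 10 [14.1 27.9 33.8]
side 4 7 [13.7 25.2 30.6]
side 7 4 [18.6 23.1 27.4]
```

```bash
python3 -m inch '[{"x":-0.12,"y":0,"z":0,"yaw":0},{"x":-0.12,"y":0,"z":0,"yaw":0}]'; python3 -m inch '[{"x":-0.1,"y":0,"z":0,"yaw":0}]';python3 -c "
from chk import *
L,p,s=look()"
```

```text
time_s: 17.35
tcp_pos: [0.5665, -0.1442, -0.0073]
eef_rot: [-179.9, -3.5, 174.9]
contact_force: [-4.7, 1.7, -0.6]
gripper_width: 0.0004
time_s: 17.43
tcp_pos: [0.5673, -0.1443, -0.0079]
eef_rot: [-179.9, -3.7, 174.9]
contact_force: [-5.1, 1.1, -0.6]
gripper_width: 0.0005
tcp reader mm -12.2 -0.5 z -7.9 yaw rel -0.08 [-179.9   -3.7  174.9] [-5.1  1.1 -0.6] 0.0005 17.4333
```

```bash
python3 -m inch '[{"x":-0.15,"y":0,"z":-0.08,"yaw":0},{"x":-0.15,"y":0,"z":-0.08,"yaw":0},{"x":-0.15,"y":0,"z":-0.05,"yaw":0}]';python3 -c "
from chk import *
L,p,s=look()
for v in(280,282): print(v,[L[v,u].round(1).tolist() for u in(316,328)])
for n in('scene',):
    L,p=fixed(n)
    for lo in range(-8,10,3):
        q=L[(L[...,0]>lo)&(L[...,0]<lo+3)&(abs(L[...,1])<30)&(L[...,2]>12)&(L[...,2]<36)]
        if len(q): print(n,lo,len(q),np.percentile(q[:,2],[5,50,95]).round(1))"
```

```text
time_s: 17.73
tcp_pos: [0.5689, -0.1446, -0.0068]
eef_rot: [-179.9, -4.7, 174.7]
contact_force: [-10.6, 3.4, -0.1]
gripper_width: 0.0006
tcp reader mm -10.5 -0.6 z -6.8 yaw rel -0.23 [-179.9   -4.7  174.7] [-10.6   3.4  -0.1] 0.0006 17.7333
280 [[-16.7, -2.8, 23.6], [-17.0, 2.6, 24.3]]
282 [[-16.9, -2.8, 26.8], [-16.8, 2.5, 26.7]]
scene -8 1 [16. 16. 16.]
scene -2 2 [30.4 32.3 34.2]
scene 1 1 [34.5 34.5 34.5]
scene 4 1 [35.7 35.7 35.7]
```

```bash
python3 -m inch '[{"x":-0.08,"y":0.02,"z":0.1,"yaw":0.1},{"x":-0.08,"y":0,"z":0.1,"yaw":0}]';python3 -c "
from chk import *
L,p,s=look()
for v in(280,282): print(v,[L[v,u].round(1).tolist() for u in(316,328)])
for n in('scene',):
    L,p=fixed(n);cv2.imwrite('pics/scene15.png',p[:,:,::-1])
    q=L[(L[...,0]>-12)&(L[...,0]<9)&(abs(L[...,1])<30)&(L[...,2]>20)&(L[...,2]<38)&(np.hypot(L[...,1],0)>9)]
    print(len(q));print(q[np.argsort(q[:,0])].round(0).tolist())"
```

```text
time_s: 18.0
tcp_pos: [0.568, -0.1442, -0.0118]
eef_rot: [-179.8, -5.2, 174.3]
contact_force: [-16.4, 11.3, 48.9]
gripper_width: 0.0005
tcp reader mm -11.5 -0.3 z -11.8 yaw rel -0.65 [-179.8   -5.2  174.3] [-16.4  11.3  48.9] 0.0005 18.0
280 [[-17.7, -2.4, 19.4], [-17.7, 3.0, 19.6]]
282 [[-17.2, -2.3, 20.8], [-17.7, 3.0, 22.3]]
5
[[1.0, 16.0, 32.0], [3.0, 15.0, 35.0], [4.0, 13.0, 38.0], [5.0, 10.0, 37.0], [5.0, -10.0, 37.0]]
```

```bash
python3 -m inch '[{"x":0,"y":0,"z":-0.12,"yaw":0},{"x":0,"y":0,"z":0,"yaw":0}]';python3 -c "
from chk import *
L,p,s=look()
for v in(280,282): print(v,[L[v,u].round(1).tolist() for u in(316,328)])"
```

```text
time_s: 18.27
tcp_pos: [0.5664, -0.1437, -0.0079]
eef_rot: [-179.8, -5.3, 174.3]
contact_force: [-3.4, 0.7, -0.8]
gripper_width: 0.0004
tcp reader mm -13.1 -0.0 z -7.9 yaw rel -0.63 [-179.8   -5.3  174.3] [-3.4  0.7 -0.8] 0.0004 18.2667
280 [[-19.5, -2.1, 24.1], [-18.8, 3.3, 21.9]]
282 [[-18.9, -2.1, 25.2], [-18.8, 3.3, 24.8]]
```

```bash
python3 -m inch '[{"x":0.3,"y":0,"z":0,"yaw":0},{"x":0,"y":0,"z":-0.2,"yaw":0.1},{"x":0,"y":0,"z":0,"yaw":0}]';python3 -c "
from chk import *
L,p,s=look('w16')
for v in(280,282): print(v,[L[v,u].round(1).tolist() for u in(316,328)])
for u in (285,360): print(u,[(v,L[v,u].round(0).tolist()) for v in range(360,400,3)])
L,p=fixed('scene');cv2.imwrite('pics/scene16.png',p[:,:,::-1])
q=L[(L[...,0]>-12)&(L[...,0]<9)&(abs(L[...,1])<30)&(L[...,2]>20)&(L[...,2]<38)&(abs(L[...,1])>9)]
print(q[np.argsort(q[:,0])].round(0).tolist())"
```

```text
time_s: 18.57
tcp_pos: [0.5611, -0.1431, -0.0024]
eef_rot: [-179.8, -5.1, 173.9]
contact_force: [0.8, -0.4, 1.0]
gripper_width: 0.0005
tcp reader mm -18.5 0.2 z -2.4 yaw rel -1.05 [-179.8   -5.1  173.9] [ 0.8 -0.4  1. ] 0.0005 18.5667
280 [[-25.0, -1.8, 29.5], [-24.8, 3.6, 29.1]]
282 [[-24.6, -1.8, 31.1], [-24.7, 3.5, 31.7]]
285 [(360, [-36.0, -6.0, 117.0]), (363, [-35.0, -6.0, 116.0]), (366, [-35.0, -6.0, 117.0]), (369, [-34.0, -6.0, 117.0]), (372, [-33.0, -6.0, 117.0]), (375, [-32.0, -6.0, 117.0]), (378, [-31.0, -7.0, 116.0]), (381, [-31.0, -7.0, 116.0]), (384, [-29.0, -7.0, 116.0]), (387, [-28.0, -7.0, 115.0]), (390, [-30.0, -6.0, 119.0]), (393, [-30.0, -6.0, 120.0]), (396, [-31.0, -6.0, 122.0]), (399, [-30.0, -6.0, 122.0])]
360 [(360, [-35.0, 10.0, 116.0]), (363, [-35.0, 10.0, 116.0]), (366, [-34.0, 9.0, 118.0]), (369, [-34.0, 9.0, 117.0]), (372, [-32.0, 10.0, 116.0]), (375, [-32.0, 9.0, 117.0]), (378, [-31.0, 9.0, 117.0]), (381, [-31.0, 10.0, 117.0]), (384, [-30.0, 9.0, 117.0]), (387, [-30.0, 9.0, 118.0]), (390, [-29.0, 9.0, 118.0]), (393, [-30.0, 9.0, 120.0]), (396, [-30.0, 9.0, 121.0]), (399, [-29.0, 9.0, 121.0])]
[[-8.0, 16.0, 33.0], [-7.0, 16.0, 27.0], [-6.0, 18.0, 32.0], [-6.0, 15.0, 37.0], [-5.0, 11.0, 32.0], [-5.0, -13.0, 36.0], [-5.0, -13.0, 33.0], [-4.0, 17.0, 36.0], [-4.0, 17.0, 33.0], [-4.0, 10.0, 38.0], [-4.0, 14.0, 37.0], [-2.0, 12.0, 37.0]]
```

```bash
python3 -m inch '[{"x":0,"y":0,"z":0.06,"yaw":-0.26},{"x":-0.15,"y":0,"z":-0.01,"yaw":0},{"x":-0.15,"y":0,"z":-0.01,"yaw":0}]'; python3 -m inch '[{"x":-0.15,"y":0,"z":-0.01,"yaw":0},{"x":-0.15,"y":0,"z":-0.01,"yaw":0}]'; python3 -c "
from chk import *
L,p,s=look()
for v in(280,282): print(v,[L[v,u].round(1).tolist() for u in(316,328)])"
```

```text
time_s: 18.92
tcp_pos: [0.5672, -0.1436, -0.005]
eef_rot: [-179.9, -5.3, 175.0]
contact_force: [-6.2, 0.9, -1.4]
gripper_width: 0.0003
time_s: 19.08
tcp_pos: [0.5687, -0.1441, -0.0074]
eef_rot: [-179.9, -6.0, 174.9]
contact_force: [-10.3, 2.5, -0.8]
gripper_width: 0.0005
tcp reader mm -10.8 -0.1 z -7.4 yaw rel 0.0 [-179.9   -6.   174.9] [-10.3   2.5  -0.8] 0.0005 19.0833
280 [[-16.4, -2.4, 23.4], [-16.7, 3.0, 24.2]]
282 [[-16.7, -2.3, 27.3], [-16.7, 3.0, 27.4]]
```

```bash
python3 -m inch '[{"x":-0.18,"y":0,"z":-0.05,"yaw":0},{"x":-0.18,"y":0,"z":-0.04,"yaw":0},{"x":-0.18,"y":0,"z":-0.03,"yaw":0}]'; python3 -c "
from chk import *
L,p,s=look()
for v in(280,282): print(v,[L[v,u].round(1).tolist() for u in(316,328)])"
```

```text
time_s: 19.38
tcp_pos: [0.5675, -0.1445, -0.0088]
eef_rot: [-179.9, -7.7, 174.8]
contact_force: [-13.6, 5.6, 14.8]
gripper_width: 0.0005
tcp reader mm -12.0 -0.6 z -8.8 yaw rel -0.17 [-179.9   -7.7  174.8] [-13.6   5.6  14.8] 0.0005 19.3833
280 [[-16.8, -2.8, 22.8], [-16.6, 2.6, 22.2]]
282 [[-16.8, -2.7, 26.1], [-16.2, 2.6, 23.8]]
```

The tool's tilt grows with each row under load. I back off, approach again higher, and make the push and drop in fewer rows.

```bash
python3 -m inch '[{"x":0.3,"y":0.02,"z":0,"yaw":-0.05},{"x":0,"y":0,"z":-0.28,"yaw":0},{"x":0,"y":0,"z":0,"yaw":0}]';python3 -c "
from chk import *
L,p,s=look('w17')
for v in(276,278,280,282): print(v,[L[v,u].round(1).tolist() for u in(316,328)])
i=r.camera_info('side');L,p=fixed('side');np.savez('side17.npz',L=L,p=p)
q=L[(L[...,0]>-12)&(L[...,0]<9)&(L[...,1]>10)&(L[...,1]<33)&(L[...,2]>20)&(L[...,2]<38)]
print(q[np.argsort(q[:,0])].round(0).tolist())"
```

```text
time_s: 19.68
tcp_pos: [0.5602, -0.1434, -0.0014]
eef_rot: [-179.9, -7.9, 175.0]
contact_force: [0.3, 0.4, 1.4]
gripper_width: 0.0007
tcp reader mm -19.4 -0.3 z -1.4 yaw rel 0.04 [-179.9   -7.9  175. ] [0.3 0.4 1.4] 0.0007 19.6833
276 [[-22.1, -2.7, 15.5], [-22.2, 3.1, 15.8]]
278 [[-24.4, -2.5, 28.0], [-24.4, 2.9, 28.0]]
280 [[-24.3, -2.4, 31.2], [-24.3, 2.9, 31.2]]
282 [[-23.8, -2.4, 32.6], [-23.5, 2.9, 31.7]]
[[-12.0, 13.0, 33.0], [-12.0, 12.0, 36.0], [-11.0, 12.0, 29.0], [-10.0, 15.0, 31.0], [-9.0, 14.0, 33.0], [-7.0, 14.0, 29.0], [-6.0, 11.0, 30.0], [-3.0, 11.0, 26.0], [-2.0, 17.0, 20.0], [-2.0, 16.0, 23.0], [-2.0, 23.0, 24.0], [-1.0, 21.0, 27.0], [-1.0, 28.0, 22.0], [-1.0, 14.0, 24.0], [-1.0, 26.0, 23.0], [0.0, 24.0, 25.0], [0.0, 11.0, 25.0], [1.0, 17.0, 26.0], [1.0, 29.0, 22.0], [1.0, 22.0, 27.0], [1.0, 28.0, 24.0], [2.0, 26.0, 26.0], [3.0, 30.0, 26.0], [3.0, 18.0, 26.0], [3.0, 10.0, 24.0], [4.0, 28.0, 27.0], [5.0, 20.0, 24.0], [5.0, 13.0, 25.0], [6.0, 23.0, 26.0], [7.0, 29.0, 21.0], [7.0, 16.0, 24.0], [7.0, 15.0, 26.0], [7.0, 20.0, 27.0], [8.0, 26.0, 24.0], [8.0, 32.0, 25.0], [8.0, 12.0, 27.0], [8.0, 31.0, 34.0], [8.0, 24.0, 26.0], [8.0, 25.0, 20.0], [9.0, 29.0, 30.0]]
```

The side camera now gives plate-top heights of ≈24–26 mm from x≈-1 inward. That is the home level (floor 10 + 14), so the plate may already have dropped in. I retract for a clear look.

```bash
python3 -m inch '[{"x":0.5,"y":0,"z":-0.5,"yaw":0},{"x":0.8,"y":0,"z":-0.8,"yaw":0},{"x":0.8,"y":0,"z":-0.8,"yaw":0},{"x":0.8,"y":0,"z":-0.8,"yaw":0},{"x":0.8,"y":0,"z":-0.8,"yaw":0}]';python3 -m inch '[{"x":0.8,"y":0,"z":-0.8,"yaw":0},{"x":0.8,"y":0,"z":-0.5,"yaw":0},{"x":0,"y":0,"z":0,"yaw":0}]'
python3 - <<'E'
from chk import *
o=[]
for n in("scene","side"):
    L,p=fixed(n);np.savez(n+"18.npz",L=L,p=p)
    for lo in range(-12,10,2):
        q=L[(L[...,0]>lo)&(L[...,0]<lo+2)&(abs(L[...,1])<27)&(L[...,2]>5)&(L[...,2]<45)]
        if len(q): print(n,lo,len(q),np.percentile(q[:,2],[10,50,90]).round(1))
    b=(225,185,120,90) if n=="scene" else (205,160,120,90)
    c=p[215:305,180:300] if n=="scene" else p[160:235,210:310]
    o.append(cv2.resize(c,(400,300),interpolation=cv2.INTER_CUBIC)[:,:,::-1])
L,p,s=look("w18"); o.append(cv2.resize(p[180:420,80:400],(400,300))[:,:,::-1]);o.append(cv2.resize(p,(400,300))[:,:,::-1])
cv2.imwrite("pics/c18.png",cv2.vconcat([cv2.hconcat(o[:2]),cv2.hconcat(o[2:])]))
for v in range(240,320,6): print(v,L[v,322].round(0).tolist(),end=' ')
E
```

```text
time_s: 20.2
tcp_pos: [0.4811, -0.1363, 0.0994]
eef_rot: [-179.8, -8.3, 174.9]
contact_force: [0.8, -0.3, -0.5]
gripper_width: 0.0003
time_s: 20.45
tcp_pos: [0.4465, -0.1332, 0.1436]
eef_rot: [-179.9, -7.8, 174.9]
contact_force: [-0.3, -0.5, -0.5]
gripper_width: 0.0004
scene -12 15 [15.3 16.6 19.1]
scene -10 10 [15.9 17.  17.9]
scene -8 5 [16.9 17.5 18.6]
scene 8 7 [41.1 42.4 43.7]
side -12 9 [16.6 18.2 19.8]
side -10 12 [15.9 16.9 19.2]
side -8 8 [16.9 17.8 18.4]
side -6 7 [14.8 18.2 19.3]
side -4 21 [14.6 18.2 25.2]
side -2 26 [16.3 21.5 25.6]
side 0 9 [22.9 26.  27.7]
side 2 12 [22.3 25.7 27. ]
side 4 14 [20.2 25.9 27.2]
side 6 9 [23.  26.1 31.9]
side 8 26 [23.8 38.9 44. ]
tcp reader mm -132.2 0.0 z 141.4 yaw rel -0.0 [-179.9   -7.9  174.9] [ 0.6  0.1 -0.5] 0.0005 20.55
240 [-128.0, -0.0, -0.0] 246 [-122.0, -0.0, -0.0] 252 [-117.0, -0.0, 0.0] 258 [-111.0, -0.0, 0.0] 264 [-105.0, -0.0, -1.0] 270 [-100.0, -0.0, 0.0] 276 [-94.0, -0.0, 1.0] 282 [-88.0, -0.0, -0.0] 288 [-82.0, -0.0, -1.0] 294 [-76.0, -0.0, -1.0] 300 [-71.0, -0.0, -0.0] 306 [-65.0, -0.0, -1.0] 312 [-60.0, 0.0, 1.0] 318 [-54.0, 0.0, -0.0]
```

```bash
python3 -m inch '[{"x":-0.8,"y":0,"z":-0.1,"yaw":0},{"x":-0.8,"y":0,"z":-0.1,"yaw":0},{"x":-0.8,"y":0,"z":-0.1,"yaw":0},{"x":-0.8,"y":0,"z":-0.1,"yaw":0},{"x":-0.5,"y":0,"z":-0.1,"yaw":0}]'; python3 -m inch '[{"x":-0.8,"y":0,"z":-0.1,"yaw":0},{"x":0,"y":0,"z":0,"yaw":0}]'
python3 - <<'E'
from chk import *
L,p,s=look("w19")
f=np.load("side18.npz");g=np.load("scene18.npz")
o=[cv2.resize(g["p"][215:305,180:300],(400,300),interpolation=cv2.INTER_CUBIC)[:,:,::-1],cv2.resize(f["p"][160:235,210:310],(400,300),interpolation=cv2.INTER_CUBIC)[:,:,::-1],cv2.resize(p[160:340,200:440],(400,300),interpolation=cv2.INTER_CUBIC)[:,:,::-1],cv2.resize(p,(400,300))[:,:,::-1]]
cv2.imwrite("pics/c19.png",cv2.vconcat([cv2.hconcat(o[:2]),cv2.hconcat(o[2:])]))
for v in range(200,320,5): print(v,L[v,290].round(0).tolist(),L[v,350].round(0).tolist(),end=' ')
for lo in range(-8,90,7):
    q=L[(L[...,0]>lo)&(L[...,0]<lo+7)&(abs(L[...,1])<27)&(L[...,2]>5)&(L[...,2]<60)]
    if len(q): print("\n",lo,len(q),np.percentile(q[:,2],[10,50,90]).round(1),end='')
E
```

```text
time_s: 21.02
tcp_pos: [0.5436, -0.1418, 0.1336]
eef_rot: [-179.9, -8.4, 174.9]
contact_force: [-0.5, 0.1, 1.3]
gripper_width: 0.0011
time_s: 21.18
tcp_pos: [0.5674, -0.1441, 0.1285]
eef_rot: [-179.8, -8.6, 174.9]
contact_force: [1.6, -0.8, -0.4]
gripper_width: 0.0004
tcp reader mm -12.1 -0.2 z 128.5 yaw rel -0.06 [-179.8   -8.6  174.9] [ 1.6 -0.8 -0.4] 0.0004 21.1833
200 [-46.0, -28.0, 1.0] [-46.0, 23.0, 1.0] 205 [-42.0, -27.0, 14.0] [-42.0, 23.0, 14.0] 210 [-38.0, -27.0, 17.0] [-38.0, 23.0, 15.0] 215 [-34.0, -27.0, 16.0] [-34.0, 23.0, 15.0] 220 [-30.0, -27.0, 15.0] [-30.0, 23.0, 17.0] 225 [-26.0, -27.0, 15.0] [-26.0, 23.0, 15.0] 230 [-22.0, -27.0, 15.0] [-22.0, 23.0, 15.0] 235 [-18.0, -27.0, 15.0] [-18.0, 23.0, 15.0] 240 [nan, nan, nan] [-13.0, 23.0, 16.0] 245 [-9.0, -27.0, 16.0] [-9.0, 23.0, 15.0] 250 [-5.0, -27.0, 16.0] [-5.0, 23.0, 16.0] 255 [-1.0, -27.0, 17.0] [-1.0, 23.0, 15.0] 260 [2.0, -26.0, 25.0] [2.0, 22.0, 23.0] 265 [6.0, -26.0, 24.0] [6.0, 22.0, 24.0] 270 [10.0, -27.0, 23.0] [10.0, 22.0, 25.0] 275 [10.0, -25.0, 42.0] [10.0, 21.0, 42.0] 280 [-35.0, -7.0, 231.0] [-35.0, 8.0, 232.0] 285 [-34.0, -7.0, 235.0] [-34.0, 7.0, 235.0] 290 [-34.0, -7.0, 237.0] [-34.0, 7.0, 238.0] 295 [-33.0, -7.0, 240.0] [-34.0, 7.0, 241.0] 300 [-33.0, -6.0, 243.0] [-33.0, 7.0, 243.0] 305 [-33.0, -6.0, 246.0] [-33.0, 7.0, 246.0] 310 [-32.0, -6.0, 248.0] [-33.0, 7.0, 249.0] 315 [-32.0, -6.0, 249.0] [-32.0, 6.0, 250.0] 
 -8 516 [14.7 15.6 16.6]
 -1 689 [17.4 23.3 24.4]
 6 892 [23.2 25.  41.8]
 13 18 [40.8 41.7 42.3]
 20 18 [40.4 41.1 42.3]
 27 17 [40.6 41.4 42.3]
 34 17 [40.7 41.7 42.3]
 41 10 [40.9 41.7 42.4]
 69 6 [41.1 41.9 42.9]
 76 28 [41.8 50.3 58.8]
```

View pics/c19.png

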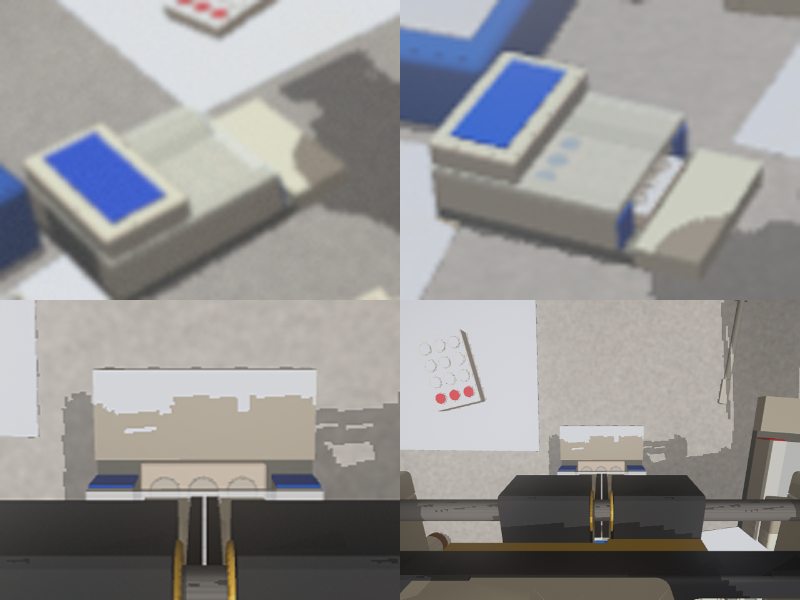

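The plate is home. Its top reads 24 mm (floor 10 + 14), its rear edge sits right against the step at x≈0–1, the blue spots show through the cover at the far end, and the red plate is where it was. The gripper is clear of everything, so I hand in.

```bash
python3 -c "
from plant import r
print(r.get_state()['time_s'],r.close_job())"
```

```text
the job is handed in; nothing more can be done
21.2333 None
```

The blue-spotted plate is home in the blue plate reader, spotted end first, and I handed the job in at 21.2 s of the 48 s allowed. I gripped it by its clean end, slid it in over the step and under the cover, released it on the step, and pushed it home with the shut fingers.

**Last checks, all good:**
- The plate's top reads 23–25 mm at the rear end, which matches lying on the 10 mm floor (10 + 14).
- Its rear edge is against the inner edge of the step, at reader x about 0 to 1 mm. It stayed there after the fingers were withdrawn.
- The blue spots show through the clear cover at the far end.
- The red plate shows no sign of having been moved.
- The gripper is well above the reader and touching nothing.

**What disagreed or went less well:**
- **Reported height:** the tool's z read about 40 mm low against all three cameras. My first grasp therefore closed in the air above the plate, without touching it. I used the camera heights after that.
- **Tool tilt:** it drifted to about 8.5° in pitch by the end. The plate stayed within about 1–2° while I carried it. It tips a few degrees when released over the step.
- **Push force:** one downward push briefly read about 49 N at the wrist, most likely the fingertip on the reader's step. That is below the 120 N limit but harder than I wanted. The last two pushes after it were probably against a plate that had already dropped in.
- **Not measured:** I could not read the plunger's travel directly.

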